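# Refit the rollers of the jar-labelling cradles

## Robot

A 6-joint arm with a two-finger parallel gripper is mounted at the origin on the work surface; the furniture and walls round the work are solid. World frame = base frame: x ahead of the robot, y to its left, z up, the work surface at z = 0. Lengths are in m, angles in rad, forces in N, time in s.
With the tool pointing down it reaches from about 0.35 to 0.975 m from the base axis. Payload 4.9 kg.
Tool frame: the origin (TCP) lies at the very end of the fingers, on their centre line; the grasp point (between the pads) lies 19 mm behind it (ctrl.grip_point_offset is the distance from the TCP to the grasp point, in m); z points along the fingers, y is the line along which they close (so a half turn about z gives the same grasp; the last joint's range is limited). The gripper opens to 85 mm and grips with 20 to 120 N. Pads are 22 mm wide; open, the fingers measure 114 mm over their backs; the gripper's body (76 mm by 85 mm) begins 54 mm behind the grasp point. The pads swing forward as they close: fully open they stand 13 mm farther back than shut.
Start: joints at [-1.333, 0.053, 1.613, -0, 1.476, -0.119], TCP at [0.218, -0.586, 0.231] pointing down, gripper open.
Joint ranges: [-3.01, 3.01], [-1.01, 2.22], [0.06, 2.58], [-1.02, 4.17], [0.09, 2.62], [-3.14, 3.14]. Speed limits (rad/s): [2.57, 2.57, 3.14, 3.14, 3.14, 3.14].

## Interface

Orientations are given as a rotation vector (axis times angle).
In Python, from station import ctrl gives the robot as it stands.
- The arm moves only by the tool send_rows, never from a script. Its argument "rows" is a list of rows, each a list of 3 entries, a list of its own where there are three numbers: the finger opening in cm, from 0 to 8.54, then the shift along the tool's x, y, z in cm, then the turn about the tool's z in degrees. A call has 1 to 10 rows; each row shifts and turns the commanded pose from where the row before left it, along the tool's axes as they then stand; what a row does not reach is not made up. A row lasts 1/8 s, in which the tool goes at most 62.5 mm and 10.7 degrees, less where a joint would pass 70% of its speed; a pose out of reach is approached as far as the arm can. A call with a gripper value outside its range is refused whole. The fingers move at their own pace and stop on an object; "newtons" is the grip in N (left out, the last holds). Time passes only in rows, so rows that do not move let the fingers close. It gives the time, the measured TCP pose, the force, the opening and the grip force at its end, in the units of the state.
- ctrl.get_obs(): the state, without advancing time (a new reading comes with each control period).
- ctrl.get_image(name): name is "side" or "top"; returns a dict with "frame" (384x512x3 uint8, red, green, blue), "range_z" (384x512 float32, m along the optical axis (not along the pixel's ray), 0 where there is no reading), "fx", "fy", "cx", "cy" (pixels), "k1" (the pictures are not rectified: a ray, as slopes to the right and down, at radius r is drawn at 1 + k1 r^2 times it, then the intrinsics apply), "cam_to_world" (4x4, takes a point from camera to world coordinates). Camera axes: x right, y down, z forward; pixel columns grow to the right and rows downward; lengths in m; the calibration is good to about 2 mm. A picture is of the moment at which its call begins.
- ctrl.finish_job(): hands the job in; it is judged then, once.
The state is a dict: "t": time; "q": joint angles; "dq": joint speeds; "effort": joint torques, N m; "tool_pos": TCP position; "tool_rot": TCP orientation; "contact_force": force on the tool from outside, world axes, zero at the start; "wrist_torque": the same for the moment, N m; "opening": finger opening in m; "grip_force": force on a finger pad.
Only numpy, scipy, OpenCV 4.12 (cv2) and the standard library are available. Lean on these libraries where they do the work, as an engineer would, in place of code of your own. Each camera call takes 0.05 s, during which the arm holds its last target. There are 200 camera calls.

## Task

Refit the labelling cradles: lay every roller that is on the table into the V notches of the cradle it is made for (long rollers in the long cradle, short ones in the short cradle), level and centred between the end plates, and lock each one in by pressing a toothed keeper cap straight down the stud nearest to its journals until the flange is flush on the end plate. Should a roller place stay empty, leave its stud bare and the spare cap aside, and do not push the two jars about.

Things in the scene. Friction and masses are not known exactly. Their poses are not given: they have to be found in the camera images.
- long_roller_a_mid (a point): Centre of a long jar roller (0.25 kg), 196 mm long, maybe absent. Dark rubber barrel 38 mm thick, 110 mm long, its ends eight-sided grey cheeks (40 mm across flats, 6 mm thick, within the 110); beyond each a bare steel journal 16 mm thick, 43 mm long. Point on its axis, half-way; x along the roller. On the table its centre is 20 mm up. Both ends alike.
- long_roller_b_mid (a point): Centre of a long jar roller (0.25 kg), 196 mm long, maybe absent. Dark rubber barrel 38 mm thick, 110 mm long, its ends eight-sided grey cheeks (40 mm across flats, 6 mm thick, within the 110); beyond each a bare steel journal 16 mm thick, 43 mm long. Point on its axis, half-way; x along the roller. On the table its centre is 20 mm up. Both ends alike.
- short_roller_a_mid (a point): Centre of a short jar roller (0.25 kg), 136 mm long, maybe absent. Dark rubber barrel 38 mm thick, 50 mm long, its ends eight-sided grey cheeks (40 mm across flats, 6 mm thick, within the 50); beyond each a bare steel journal 16 mm thick, 43 mm long. Point on its axis, half-way; x along the roller. On the table its centre is 20 mm up. Both ends alike.
- short_roller_b_mid (a point): Centre of a short jar roller (0.25 kg), 136 mm long, maybe absent. Dark rubber barrel 38 mm thick, 50 mm long, its ends eight-sided grey cheeks (40 mm across flats, 6 mm thick, within the 50); beyond each a bare steel journal 16 mm thick, 43 mm long. Point on its axis, half-way; x along the roller. On the table its centre is 20 mm up. Both ends alike.
- cap_1_mid (a point): Centre of a steel push-on keeper cap (70 g; all four alike): flange 59 mm wide, 5 mm thick, with a closed round hub 29 mm wide above it, 40 mm high in all; point 20 mm above the underside, z up through the hub. Bore from below 13.6 mm wide, 35 mm deep. Lowered over a stud it hangs with its underside 8 to 18 mm above home, its teeth gripping; press it on with 5 to 20 N; it stays where left.
- cap_2_mid (a point): Centre of a steel push-on keeper cap (70 g; all four alike): flange 59 mm wide, 5 mm thick, with a closed round hub 29 mm wide above it, 40 mm high in all; point 20 mm above the underside, z up through the hub. Bore from below 13.6 mm wide, 35 mm deep. Lowered over a stud it hangs with its underside 8 to 18 mm above home, its teeth gripping; press it on with 5 to 20 N; it stays where left.
- cap_3_mid (a point): Centre of a steel push-on keeper cap (70 g; all four alike): flange 59 mm wide, 5 mm thick, with a closed round hub 29 mm wide above it, 40 mm high in all; point 20 mm above the underside, z up through the hub. Bore from below 13.6 mm wide, 35 mm deep. Lowered over a stud it hangs with its underside 8 to 18 mm above home, its teeth gripping; press it on with 5 to 20 N; it stays where left.
- cap_4_mid (a point): Centre of a steel push-on keeper cap (70 g; all four alike): flange 59 mm wide, 5 mm thick, with a closed round hub 29 mm wide above it, 40 mm high in all; point 20 mm above the underside, z up through the hub. Bore from below 13.6 mm wide, 35 mm deep. Lowered over a stud it hangs with its underside 8 to 18 mm above home, its teeth gripping; press it on with 5 to 20 N; it stays where left.
- long_cradle: The long cradle, fixed; origin under its middle, x along the rollers, z up. Base plate 212 x 150 mm, 8 mm thick; two upright end plates, 14 mm thick, 138 mm wide, tops 44 mm above the table, middles 178 mm apart at x = +-89 mm. Each has two V notches at y = +-43 mm: 90 degrees, 20.5 mm deep, 41 mm wide at the top. Two rollers lie side by side.
- long_cradle_bay0 (a point): Roller place 0 of the long cradle, at its y = -43 mm: the centre of a roller whose journals rest in the notches, 35 mm above the table; x along the roller, z up. A roller more than 7 mm off centre along x gets its cheek under the cap's flange.
- long_cradle_stud0 (a point): Foot of the stud of roller place 0 of the long cradle, on top of the -x end plate (44 mm above the table), 33 mm from that roller's axis, towards +y. Plain, 12 mm thick, 26 mm high, its top 6 mm tapering to 4 mm; axes as the cradle's. A cap fully home has its centre 20 mm above this point and its rim over the journal.
- long_cradle_bay1 (a point): Roller place 1 of the long cradle, at its y = +43 mm: the centre of a roller whose journals rest in the notches, 35 mm above the table; x along the roller, z up. A roller more than 7 mm off centre along x gets its cheek under the cap's flange.
- long_cradle_stud1 (a point): Foot of the stud of roller place 1 of the long cradle, on top of the +x end plate (44 mm above the table), 33 mm from that roller's axis, towards -y. Plain, 12 mm thick, 26 mm high, its top 6 mm tapering to 4 mm; axes as the cradle's. A cap fully home has its centre 20 mm above this point and its rim over the journal.
- short_cradle: The short cradle, fixed; origin under its middle, x along the rollers, z up. Base plate 152 x 150 mm, 8 mm thick; two upright end plates, 14 mm thick, 138 mm wide, tops 44 mm above the table, middles 118 mm apart at x = +-59 mm. Each has two V notches at y = +-43 mm: 90 degrees, 20.5 mm deep, 41 mm wide at the top. Two rollers lie side by side.
- short_cradle_bay0 (a point): Roller place 0 of the short cradle, at its y = -43 mm: the centre of a roller whose journals rest in the notches, 35 mm above the table; x along the roller, z up. A roller more than 7 mm off centre along x gets its cheek under the cap's flange.
- short_cradle_stud0 (a point): Foot of the stud of roller place 0 of the short cradle, on top of the -x end plate (44 mm above the table), 33 mm from that roller's axis, towards +y. Plain, 12 mm thick, 26 mm high, its top 6 mm tapering to 4 mm; axes as the cradle's. A cap fully home has its centre 20 mm above this point and its rim over the journal.
- short_cradle_bay1 (a point): Roller place 1 of the short cradle, at its y = +43 mm: the centre of a roller whose journals rest in the notches, 35 mm above the table; x along the roller, z up. A roller more than 7 mm off centre along x gets its cheek under the cap's flange.
- short_cradle_stud1 (a point): Foot of the stud of roller place 1 of the short cradle, on top of the +x end plate (44 mm above the table), 33 mm from that roller's axis, towards -y. Plain, 12 mm thick, 26 mm high, its top 6 mm tapering to 4 mm; axes as the cradle's. A cap fully home has its centre 20 mm above this point and its rim over the journal.
- plain_jar: Bystander: a sauce jar without a label, 70 mm in diameter, 116 mm high; its origin is at the centre of its underside. Not part of the job.
- labelled_jar: Bystander: a sauce jar with a paper label, 70 mm in diameter, 116 mm high; its origin is at the centre of its underside. Not part of the job.
There are look-alikes about, which are no part of the job. What is shaped like the part that bears long_roller_a_mid but yellow is not meant.

How it is judged:
At the end, for the whole second after the job is handed in: Each roller present lies in its own cradle (8 mm along, 3 mm across and in height, 0.05 rad), and that place's stud carries a cap pressed home (2.5 mm of flush, 4 mm off axis, 0.08 rad upright); no cap within 30 mm of an empty place's stud ((((x of long_roller_a_mid in the frame of long_cradle_bay0 between -0.008 and 0.008 m and y of long_roller_a_mid in the frame of long_cradle_bay0 between -0.003 and 0.003 m and z of long_roller_a_mid in the frame of long_cradle_bay0 between -0.003 and 0.003 m and angle between the x axis of long_roller_a_mid and the x axis of long_cradle_bay0, either way round below 0.05 rad) and ((z of cap_1_mid in the frame of long_cradle_stud0 between 0.0175 and 0.0225 m and horizontal distance between cap_1_mid and long_cradle_stud0 below 0.004 m and angle between cap_1_mid's own z axis and vertical below 0.08 rad) or (z of cap_2_mid in the frame of long_cradle_stud0 between 0.0175 and 0.0225 m and horizontal distance between cap_2_mid and long_cradle_stud0 below 0.004 m and angle between cap_2_mid's own z axis and vertical below 0.08 rad) or (z of cap_3_mid in the frame of long_cradle_stud0 between 0.0175 and 0.0225 m and horizontal distance between cap_3_mid and long_cradle_stud0 below 0.004 m and angle between cap_3_mid's own z axis and vertical below 0.08 rad) or (z of cap_4_mid in the frame of long_cradle_stud0 between 0.0175 and 0.0225 m and horizontal distance between cap_4_mid and long_cradle_stud0 below 0.004 m and angle between cap_4_mid's own z axis and vertical below 0.08 rad))) or ((x of long_roller_a_mid in the frame of long_cradle_bay1 between -0.008 and 0.008 m and y of long_roller_a_mid in the frame of long_cradle_bay1 between -0.003 and 0.003 m and z of long_roller_a_mid in the frame of long_cradle_bay1 between -0.003 and 0.003 m and angle between the x axis of long_roller_a_mid and the x axis of long_cradle_bay1, either way round below 0.05 rad) and ((z of cap_1_mid in the frame of long_cradle_stud1 between 0.0175 and 0.0225 m and horizontal distance between cap_1_mid and long_cradle_stud1 below 0.004 m and angle between cap_1_mid's own z axis and vertical below 0.08 rad) or (z of cap_2_mid in the frame of long_cradle_stud1 between 0.0175 and 0.0225 m and horizontal distance between cap_2_mid and long_cradle_stud1 below 0.004 m and angle between cap_2_mid's own z axis and vertical below 0.08 rad) or (z of cap_3_mid in the frame of long_cradle_stud1 between 0.0175 and 0.0225 m and horizontal distance between cap_3_mid and long_cradle_stud1 below 0.004 m and angle between cap_3_mid's own z axis and vertical below 0.08 rad) or (z of cap_4_mid in the frame of long_cradle_stud1 between 0.0175 and 0.0225 m and horizontal distance between cap_4_mid and long_cradle_stud1 below 0.004 m and angle between cap_4_mid's own z axis and vertical below 0.08 rad)))) and (((x of long_roller_b_mid in the frame of long_cradle_bay0 between -0.008 and 0.008 m and y of long_roller_b_mid in the frame of long_cradle_bay0 between -0.003 and 0.003 m and z of long_roller_b_mid in the frame of long_cradle_bay0 between -0.003 and 0.003 m and angle between the x axis of long_roller_b_mid and the x axis of long_cradle_bay0, either way round below 0.05 rad) and ((z of cap_1_mid in the frame of long_cradle_stud0 between 0.0175 and 0.0225 m and horizontal distance between cap_1_mid and long_cradle_stud0 below 0.004 m and angle between cap_1_mid's own z axis and vertical below 0.08 rad) or (z of cap_2_mid in the frame of long_cradle_stud0 between 0.0175 and 0.0225 m and horizontal distance between cap_2_mid and long_cradle_stud0 below 0.004 m and angle between cap_2_mid's own z axis and vertical below 0.08 rad) or (z of cap_3_mid in the frame of long_cradle_stud0 between 0.0175 and 0.0225 m and horizontal distance between cap_3_mid and long_cradle_stud0 below 0.004 m and angle between cap_3_mid's own z axis and vertical below 0.08 rad) or (z of cap_4_mid in the frame of long_cradle_stud0 between 0.0175 and 0.0225 m and horizontal distance between cap_4_mid and long_cradle_stud0 below 0.004 m and angle between cap_4_mid's own z axis and vertical below 0.08 rad))) or ((x of long_roller_b_mid in the frame of long_cradle_bay1 between -0.008 and 0.008 m and y of long_roller_b_mid in the frame of long_cradle_bay1 between -0.003 and 0.003 m and z of long_roller_b_mid in the frame of long_cradle_bay1 between -0.003 and 0.003 m and angle between the x axis of long_roller_b_mid and the x axis of long_cradle_bay1, either way round below 0.05 rad) and ((z of cap_1_mid in the frame of long_cradle_stud1 between 0.0175 and 0.0225 m and horizontal distance between cap_1_mid and long_cradle_stud1 below 0.004 m and angle between cap_1_mid's own z axis and vertical below 0.08 rad) or (z of cap_2_mid in the frame of long_cradle_stud1 between 0.0175 and 0.0225 m and horizontal distance between cap_2_mid and long_cradle_stud1 below 0.004 m and angle between cap_2_mid's own z axis and vertical below 0.08 rad) or (z of cap_3_mid in the frame of long_cradle_stud1 between 0.0175 and 0.0225 m and horizontal distance between cap_3_mid and long_cradle_stud1 below 0.004 m and angle between cap_3_mid's own z axis and vertical below 0.08 rad) or (z of cap_4_mid in the frame of long_cradle_stud1 between 0.0175 and 0.0225 m and horizontal distance between cap_4_mid and long_cradle_stud1 below 0.004 m and angle between cap_4_mid's own z axis and vertical below 0.08 rad)))) and (((x of short_roller_a_mid in the frame of short_cradle_bay0 between -0.008 and 0.008 m and y of short_roller_a_mid in the frame of short_cradle_bay0 between -0.003 and 0.003 m and z of short_roller_a_mid in the frame of short_cradle_bay0 between -0.003 and 0.003 m and angle between the x axis of short_roller_a_mid and the x axis of short_cradle_bay0, either way round below 0.05 rad) and ((z of cap_1_mid in the frame of short_cradle_stud0 between 0.0175 and 0.0225 m and horizontal distance between cap_1_mid and short_cradle_stud0 below 0.004 m and angle between cap_1_mid's own z axis and vertical below 0.08 rad) or (z of cap_2_mid in the frame of short_cradle_stud0 between 0.0175 and 0.0225 m and horizontal distance between cap_2_mid and short_cradle_stud0 below 0.004 m and angle between cap_2_mid's own z axis and vertical below 0.08 rad) or (z of cap_3_mid in the frame of short_cradle_stud0 between 0.0175 and 0.0225 m and horizontal distance between cap_3_mid and short_cradle_stud0 below 0.004 m and angle between cap_3_mid's own z axis and vertical below 0.08 rad) or (z of cap_4_mid in the frame of short_cradle_stud0 between 0.0175 and 0.0225 m and horizontal distance between cap_4_mid and short_cradle_stud0 below 0.004 m and angle between cap_4_mid's own z axis and vertical below 0.08 rad))) or ((x of short_roller_a_mid in the frame of short_cradle_bay1 between -0.008 and 0.008 m and y of short_roller_a_mid in the frame of short_cradle_bay1 between -0.003 and 0.003 m and z of short_roller_a_mid in the frame of short_cradle_bay1 between -0.003 and 0.003 m and angle between the x axis of short_roller_a_mid and the x axis of short_cradle_bay1, either way round below 0.05 rad) and ((z of cap_1_mid in the frame of short_cradle_stud1 between 0.0175 and 0.0225 m and horizontal distance between cap_1_mid and short_cradle_stud1 below 0.004 m and angle between cap_1_mid's own z axis and vertical below 0.08 rad) or (z of cap_2_mid in the frame of short_cradle_stud1 between 0.0175 and 0.0225 m and horizontal distance between cap_2_mid and short_cradle_stud1 below 0.004 m and angle between cap_2_mid's own z axis and vertical below 0.08 rad) or (z of cap_3_mid in the frame of short_cradle_stud1 between 0.0175 and 0.0225 m and horizontal distance between cap_3_mid and short_cradle_stud1 below 0.004 m and angle between cap_3_mid's own z axis and vertical below 0.08 rad) or (z of cap_4_mid in the frame of short_cradle_stud1 between 0.0175 and 0.0225 m and horizontal distance between cap_4_mid and short_cradle_stud1 below 0.004 m and angle between cap_4_mid's own z axis and vertical below 0.08 rad)))) and (((x of short_roller_b_mid in the frame of short_cradle_bay0 between -0.008 and 0.008 m and y of short_roller_b_mid in the frame of short_cradle_bay0 between -0.003 and 0.003 m and z of short_roller_b_mid in the frame of short_cradle_bay0 between -0.003 and 0.003 m and angle between the x axis of short_roller_b_mid and the x axis of short_cradle_bay0, either way round below 0.05 rad) and ((z of cap_1_mid in the frame of short_cradle_stud0 between 0.0175 and 0.0225 m and horizontal distance between cap_1_mid and short_cradle_stud0 below 0.004 m and angle between cap_1_mid's own z axis and vertical below 0.08 rad) or (z of cap_2_mid in the frame of short_cradle_stud0 between 0.0175 and 0.0225 m and horizontal distance between cap_2_mid and short_cradle_stud0 below 0.004 m and angle between cap_2_mid's own z axis and vertical below 0.08 rad) or (z of cap_3_mid in the frame of short_cradle_stud0 between 0.0175 and 0.0225 m and horizontal distance between cap_3_mid and short_cradle_stud0 below 0.004 m and angle between cap_3_mid's own z axis and vertical below 0.08 rad) or (z of cap_4_mid in the frame of short_cradle_stud0 between 0.0175 and 0.0225 m and horizontal distance between cap_4_mid and short_cradle_stud0 below 0.004 m and angle between cap_4_mid's own z axis and vertical below 0.08 rad))) or ((x of short_roller_b_mid in the frame of short_cradle_bay1 between -0.008 and 0.008 m and y of short_roller_b_mid in the frame of short_cradle_bay1 between -0.003 and 0.003 m and z of short_roller_b_mid in the frame of short_cradle_bay1 between -0.003 and 0.003 m and angle between the x axis of short_roller_b_mid and the x axis of short_cradle_bay1, either way round below 0.05 rad) and ((z of cap_1_mid in the frame of short_cradle_stud1 between 0.0175 and 0.0225 m and horizontal distance between cap_1_mid and short_cradle_stud1 below 0.004 m and angle between cap_1_mid's own z axis and vertical below 0.08 rad) or (z of cap_2_mid in the frame of short_cradle_stud1 between 0.0175 and 0.0225 m and horizontal distance between cap_2_mid and short_cradle_stud1 below 0.004 m and angle between cap_2_mid's own z axis and vertical below 0.08 rad) or (z of cap_3_mid in the frame of short_cradle_stud1 between 0.0175 and 0.0225 m and horizontal distance between cap_3_mid and short_cradle_stud1 below 0.004 m and angle between cap_3_mid's own z axis and vertical below 0.08 rad) or (z of cap_4_mid in the frame of short_cradle_stud1 between 0.0175 and 0.0225 m and horizontal distance between cap_4_mid and short_cradle_stud1 below 0.004 m and angle between cap_4_mid's own z axis and vertical below 0.08 rad)))) and (horizontal distance between each of cap_1_mid, cap_2_mid, cap_3_mid, cap_4_mid and long_cradle_stud0 above 0.03 m or (x of long_roller_a_mid in the frame of long_cradle_bay0 between -0.008 and 0.008 m and y of long_roller_a_mid in the frame of long_cradle_bay0 between -0.003 and 0.003 m and z of long_roller_a_mid in the frame of long_cradle_bay0 between -0.003 and 0.003 m and angle between the x axis of long_roller_a_mid and the x axis of long_cradle_bay0, either way round below 0.05 rad) or (x of long_roller_b_mid in the frame of long_cradle_bay0 between -0.008 and 0.008 m and y of long_roller_b_mid in the frame of long_cradle_bay0 between -0.003 and 0.003 m and z of long_roller_b_mid in the frame of long_cradle_bay0 between -0.003 and 0.003 m and angle between the x axis of long_roller_b_mid and the x axis of long_cradle_bay0, either way round below 0.05 rad)) and (horizontal distance between each of cap_1_mid, cap_2_mid, cap_3_mid, cap_4_mid and long_cradle_stud1 above 0.03 m or (x of long_roller_a_mid in the frame of long_cradle_bay1 between -0.008 and 0.008 m and y of long_roller_a_mid in the frame of long_cradle_bay1 between -0.003 and 0.003 m and z of long_roller_a_mid in the frame of long_cradle_bay1 between -0.003 and 0.003 m and angle between the x axis of long_roller_a_mid and the x axis of long_cradle_bay1, either way round below 0.05 rad) or (x of long_roller_b_mid in the frame of long_cradle_bay1 between -0.008 and 0.008 m and y of long_roller_b_mid in the frame of long_cradle_bay1 between -0.003 and 0.003 m and z of long_roller_b_mid in the frame of long_cradle_bay1 between -0.003 and 0.003 m and angle between the x axis of long_roller_b_mid and the x axis of long_cradle_bay1, either way round below 0.05 rad)) and (horizontal distance between each of cap_1_mid, cap_2_mid, cap_3_mid, cap_4_mid and short_cradle_stud0 above 0.03 m or (x of short_roller_a_mid in the frame of short_cradle_bay0 between -0.008 and 0.008 m and y of short_roller_a_mid in the frame of short_cradle_bay0 between -0.003 and 0.003 m and z of short_roller_a_mid in the frame of short_cradle_bay0 between -0.003 and 0.003 m and angle between the x axis of short_roller_a_mid and the x axis of short_cradle_bay0, either way round below 0.05 rad) or (x of short_roller_b_mid in the frame of short_cradle_bay0 between -0.008 and 0.008 m and y of short_roller_b_mid in the frame of short_cradle_bay0 between -0.003 and 0.003 m and z of short_roller_b_mid in the frame of short_cradle_bay0 between -0.003 and 0.003 m and angle between the x axis of short_roller_b_mid and the x axis of short_cradle_bay0, either way round below 0.05 rad)) and (horizontal distance between each of cap_1_mid, cap_2_mid, cap_3_mid, cap_4_mid and short_cradle_stud1 above 0.03 m or (x of short_roller_a_mid in the frame of short_cradle_bay1 between -0.008 and 0.008 m and y of short_roller_a_mid in the frame of short_cradle_bay1 between -0.003 and 0.003 m and z of short_roller_a_mid in the frame of short_cradle_bay1 between -0.003 and 0.003 m and angle between the x axis of short_roller_a_mid and the x axis of short_cradle_bay1, either way round below 0.05 rad) or (x of short_roller_b_mid in the frame of short_cradle_bay1 between -0.008 and 0.008 m and y of short_roller_b_mid in the frame of short_cradle_bay1 between -0.003 and 0.003 m and z of short_roller_b_mid in the frame of short_cradle_bay1 between -0.003 and 0.003 m and angle between the x axis of short_roller_b_mid and the x axis of short_cradle_bay1, either way round below 0.05 rad))); the robot touches nothing.
It fails at once if the plain jar is pushed more than 4 cm or tipped over (distance of plain_jar from where it was at the start of the episode above 0.04 m or angle between plain_jar's own z axis and vertical above 0.5 rad).
It fails at once if the labelled jar is pushed more than 4 cm or tipped over (distance of labelled_jar from where it was at the start of the episode above 0.04 m or angle between labelled_jar's own z axis and vertical above 0.5 rad).
Of long_roller_a, long_roller_b, short_roller_a, short_roller_b only 3 to 4 are there at a start; the rules pass over those that are not, and their reading is None.
At some moment in a run one of cap_1, cap_2, cap_3, cap_4 may be knocked a few centimetres aside while the robot is not near it.
It also fails if it takes over 210 s, if anything falls off the work surface, if the arm or the gripper's body presses on something with over 40 N, if the wrist force passes 120 N, or if a joint passes its speed limit or range.

## Working session

There is one attempt and no reset: what is moved stays moved. The work goes in short steps, Python scripts to look and compute and a tool call to move; the robot and the scene stay as the last step left them, time stands still between calls to the robot, and variables do not carry over. Pictures are saved under pics/ and viewed, at most 14 in all, crops included, and the job is handed in when it is done.

Besides the shell and the picture viewer there is one more tool, called after "Request:" as name(argument=value, ...) on one line, values as JSON. send_rows: Moves the arm, as the interface text tells. Its arguments: {"type":"object","properties":{"rows":{"type":"array","items":{"type":"array"}},"newtons":{"type":"number"}},"required":["rows"]}

```bash
ls; mkdir -p pics; cat > h.py <<'E'
import numpy as np, cv2
from station import ctrl
def grab(n):
    d=ctrl.get_image(n); return d
def rays(d,u,v):
    K=np.array([[d['fx'],0,d['cx']],[0,d['fy'],d['cy']],[0,0,1]])
    p=np.array([np.ravel(u),np.ravel(v)],float).T.reshape(-1,1,2)
    return cv2.undistortPoints(p,K,np.array([d['k1'],0,0,0,0.])).reshape(-1,2)
def cloud(d):
    h,w=d['range_z'].shape; v,u=np.mgrid[:h,:w]
    s=rays(d,u,v); z=d['range_z'].reshape(-1,1)
    P=np.c_[s*z,z]; T=np.array(d['cam_to_world'])
    return (P@T[:3,:3].T+T[:3,3]).reshape(h,w,3)
def save(d,n,crop=None,s=1):
    im=d['frame'][:,:,::-1]
    if crop: x0,y0,x1,y1=crop; im=im[y0:y1,x0:x1]
    cv2.imwrite('pics/'+n,cv2.resize(im,None,fx=s,fy=s,interpolation=cv2.INTER_CUBIC))
E
python3 - <<'E'
from h import *
for n in('top','side'):
    d=grab(n); save(d,n+'1.png',s=1.5); np.savez(n+'1.npz',**d)
    print(n,d['fx'],d['k1'],np.round(d['cam_to_world'],3).tolist())
print(ctrl.get_obs())
E
```

```text
pics
top 416.06196164291316 -0.0851123875357887 [[0.003, -0.987, 0.162, 0.29], [-1.0, -0.006, -0.014, -0.028], [0.015, -0.162, -0.987, 1.567], [0.0, 0.0, 0.0, 1.0]]
side 393.410185305441 -0.021039890405606318 [[-1.0, -0.004, 0.024, 0.528], [-0.02, 0.679, -0.734, 0.881], [-0.014, -0.734, -0.679, 0.913], [0.0, 0.0, 0.0, 1.0]]
{'t': 0.1, 'q': array([-1.33301724e+00,  5.32938442e-02,  1.61416437e+00,  7.44363462e-06,
        1.47598061e+00, -1.18984281e-01]), 'dq': array([ 9.17690492e-04, -2.81757717e-03, -2.85205032e-03, -9.45940124e-04,
       -1.62321365e-04, -2.70203546e-05]), 'effort': array([ 5.17081025e-04, -3.94897342e+01, -3.71365428e+01, -1.02704023e-04,
        3.86021216e-03,  1.72099647e-05]), 'tool_pos': array([ 0.21815547, -0.58509155,  0.2301795 ]), 'tool_rot': array([-3.08992836e+00, -5.57107130e-01,  1.60435895e-04]), 'contact_force': array([ 0.0428202 ,  1.14767346, -0.32680542]), 'wrist_torque': array([ 0.00243958,  0.00559594, -0.00031683]), 'grip_force': 0.0, 'opening': 0.08522224199801184}
```

View pics/top1.png

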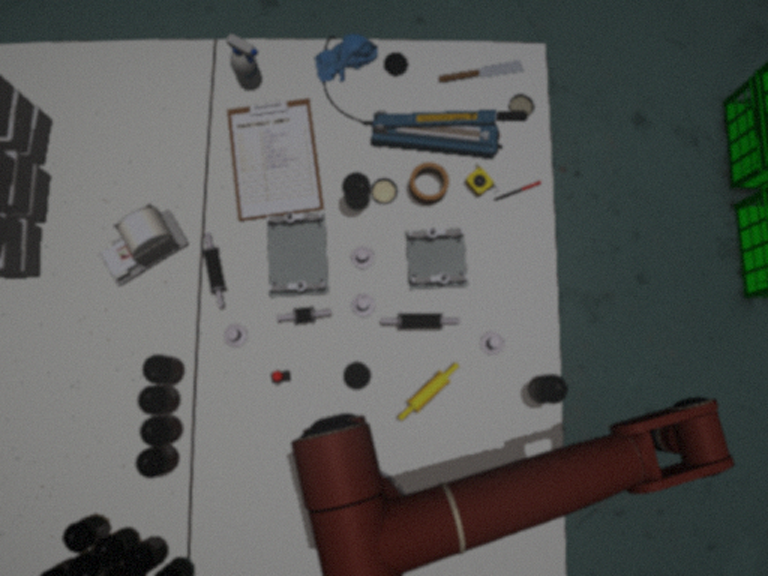

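View pics/side1.png

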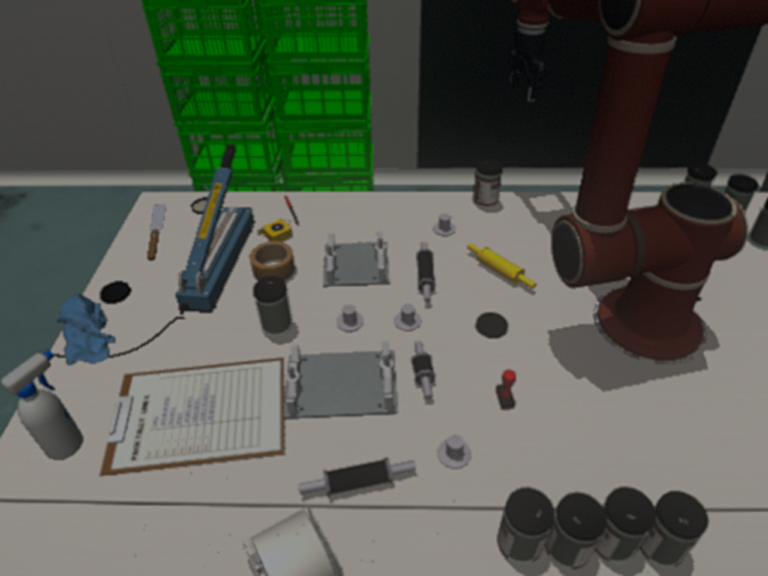

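The pictures show (in original pixels):
- **Long rollers:** top (143,180) and (280,214), both dark.
- **Short roller:** one only, at top (203,210), so one short place stays empty.
- **Yellow look-alike:** top (287,260), excluded.
- **Caps:** top (241,172), (241,203), (157,223) and (328,228).
- **Cradles:** long at top (198,171), short at (291,173).

Next I measure from both views.

```bash
cat >> h.py <<'E'
def ortho(c,img,x0=0.25,x1=0.85,y0=-0.35,y1=0.45,r=0.001):
    """height map and colour, x up, y left"""
    H=int((x1-x0)/r);W=int((y1-y0)/r)
    P=c.reshape(-1,3);ok=np.isfinite(P).all(1)
    i=((x1-P[:,0])/r).astype(int);j=((y1-P[:,1])/r).astype(int)
    ok&=(i>=0)&(i<H)&(j>=0)&(j<W)
    hm=np.full((H,W),np.nan);col=np.zeros((H,W,3),np.uint8)
    hm[i[ok],j[ok]]=P[ok,2];col[i[ok],j[ok]]=img.reshape(-1,3)[ok]
    return hm,col
E
python3 - <<'E'
from h import *
for n in('top','side'):
    d=dict(np.load(n+'1.npz')); c=cloud(d); f=d['frame']
    # table height
    m=(c[...,2]>-.02)&(c[...,2]<.02)&(c[...,0]>.3)&(c[...,0]<.8)&(np.abs(c[...,1])<.3)
    P=c[m]; A=np.c_[P[:,:2],np.ones(len(P))]; co=np.linalg.lstsq(A,P[:,2],rcond=None)[0]; co=np.linalg.lstsq(A[abs(A@co-P[:,2])<.004],P[abs(A@co-P[:,2])<.004,2],rcond=None)[0]
    print(n,'plane',co, 'noise',np.std((P[:,2]-A@co)[abs(A@co-P[:,2])<.004]))
    z=c[...,2]-(c[...,0]*co[0]+c[...,1]*co[1]+co[2])
    m=(z>.012)&(z<.13)&(c[...,0]>.22)&(c[...,0]<.8)&(abs(c[...,1])<.42)&(f.min(2)<255)
    nl,lab,st,ce=cv2.connectedComponentsWithStats(m.astype(np.uint8),connectivity=4)
    for k in range(1,nl):
        if st[k,4]<25: continue
        q=lab==k; P=c[q]; mn=P.mean(0)
        r=cv2.minAreaRect((P[:,:2]*1000).astype(np.float32))
        print(np.round(ce[k]),st[k,4],'mean',np.round(mn,3),'zmax',np.round(np.percentile(z[q],97),3),'rect',np.round(r[0],0),np.round(r[1],0),round(r[2]),'col',np.median(f[q],0))
E
```

```text
top plane [ 0.00728637  0.00249766 -0.00163528] noise 0.0021742859277194665
[237. 130.] 306 mean [0.775 0.018 0.093] zmax 0.117 rect [778.  20.] [43. 66.] 0 col [34. 34. 34.]
[285. 131.] 114 mean [ 0.789 -0.163  0.04 ] zmax 0.05 rect [ 790. -164.] [78. 20.] 90 col [77.5 61.  44. ]
[196. 145.] 198 mean [0.732 0.178 0.038] zmax 0.061 rect [734. 176.] [137.  28.] 88 col [92.5 90.  91. ]
[290. 156.] 202 mean [ 0.693 -0.18   0.037] zmax 0.063 rect [ 694. -183.] [ 25. 139.] 2 col [96. 94. 95.]
[143. 180.] 372 mean [0.599 0.376 0.033] zmax 0.041 rect [601. 378.] [196.  38.] 13 col [44.5 43.  43. ]
[241. 170.] 59 mean [0.637 0.003 0.038] zmax 0.043 rect [638.   4.] [28. 27.] 26 col [124. 118. 125.]
[293. 186.] 199 mean [ 0.577 -0.19   0.037] zmax 0.062 rect [ 580. -189.] [ 32. 137.] 8 col [97. 95. 96.]
[198. 191.] 203 mean [0.555 0.165 0.037] zmax 0.062 rect [559. 166.] [ 31. 138.] 0 col [96. 94. 96.]
[242. 202.] 53 mean [0.513 0.001 0.039] zmax 0.045 rect [514.   2.] [26. 26.] 0 col [130. 125. 131.]
[202. 210.] 243 mean [0.485 0.148 0.032] zmax 0.042 rect [486. 148.] [ 40. 134.] 8 col [73. 
[... 1691 characters left out ...]
5 mean [0.64  0.01  0.034] zmax 0.04 rect [639.   6.] [28. 27.] 68 col [97. 94. 96.]
[257. 248.] 267 mean [0.557 0.172 0.039] zmax 0.064 rect [558. 166.] [ 23. 141.] 0 col [117. 116. 116.]
[281. 246.] 362 mean [0.487 0.157 0.031] zmax 0.041 rect [487. 149.] [ 39. 136.] 7 col [71. 69. 69.]
[195. 252.] 303 mean [0.733 0.187 0.037] zmax 0.061 rect [734. 178.] [ 24. 139.] 4 col [113. 112. 112.]
[337. 258.] 223 mean [0.336 0.209 0.042] zmax 0.078 rect [334. 204.] [26. 50.] 7 col [74. 42. 40.]
[303. 297.] 148 mean [0.437 0.327 0.034] zmax 0.041 rect [437. 323.] [27. 28.] 40 col [114.  111.  114.5]
[238. 318.] 946 mean [0.6   0.385 0.031] zmax 0.038 rect [600. 381.] [193.  43.] 17 col [41. 40. 38.]
```

```bash
cat >> h.py <<'E'
from scipy.optimize import least_squares
from scipy.spatial.transform import Rotation as Ro
def box(p,c,h):
    q=abs(p-np.array(c))-np.array(h); return np.linalg.norm(np.maximum(q,0),axis=1)+np.minimum(q.max(1),0)
def cyl(a,r,R,c,h): # axial coord, radial
    q=np.c_[r-R,abs(a-c)-h]; return np.linalg.norm(np.maximum(q,0),axis=1)+np.minimum(q.max(1),0)
def sdf_cradle(L):
    def f(p):
        d=[box(p,(0,0,.004),(L+.017,.075,.004))]
        for s in(-1,1):
            b=box(p,(s*L,0,.022),(.007,.069,.022))
            for t in(-1,1): # notch
                n=((p[:,2]-.0235)-abs(p[:,1]-t*.043))/2**.5
                b=np.maximum(b,n)
            d.append(b); d.append(cyl(p[:,2],np.hypot(p[:,0]-s*L,p[:,1]-s*.010),.006,.057,.013))
        return np.min(d,0)
    return f
def sdf_roller(b):
    def f(p):
        r=np.hypot(p[:,1],p[:,2]-.02); return np.minimum(cyl(p[:,0],r,.0195,0,b),cyl(p[:,0],r,.008,0,b+.043))
    return f
def sdf_cap(p):
    r=np.hypot(p[:,0],p[:,1]); return np.minimum(cyl(p[:,2],r,.0145,.02,.02),cyl(p[:,2],r,.0295,.0025,.0025))
def pts(d):
    c=cloud(d);m=(abs(c[...,2])<.02)&(c[...,0]>.3)&(c[...,0]<.8)&(abs(c[...,1])<.4)
    P=c[m];A=np.c_[P[:,:2],np.ones(len(P))];k=np.ones(len(P),bool)
    for _ in range(4):
        co=np.linalg.lstsq(A[k],P[k,2],rcond=None)[0];k=abs(P[:,2]-A@co)<.004
    c[...,2]-=c[...,0]*co[0]+c[...,1]*co[1]+co[2]; return c.reshape(-1,3)
def fit(P,f,x,y,yaw,rad,zmin=.010,rot=True,z0=0):
    q=P[(np.hypot(P[:,0]-x,P[:,1]-y)<rad)&(P[:,2]>zmin+z0)&(P[:,2]<.1)]
    def res(v):
        a=v[2] if rot else yaw; e=q-[v[0],v[1],v[3]+z0]
        return f(np.c_[e[:,0]*np.cos(a)+e[:,1]*np.sin(a),-e[:,0]*np.sin(a)+e[:,1]*np.cos(a),e[:,2]])*1000
    s=least_squares(res,[x,y,yaw,0],loss='soft_l1',f_scale=2,x_scale=[.01,.01,.1,.01])
    v=s.x; return np.r_[v[:2]*1000,np.degrees(v[2]),v[3]*1000,np.sqrt(np.mean(np.minimum(abs(s.fun),5)**2)),len(q)]
def go(x,y,z,axis=None):
    """x,y,z of TCP in mm; axis = wanted tool-x direction (deg, mod 180)"""
    o=ctrl.get_obs();R=Ro.from_rotvec(o['tool_rot']).as_matrix()
    s=R.T@(np.array([x,y,z])/1000-o['tool_pos'])*100
    yaw=np.degrees(np.arctan2(R[1,0],R[0,0]));t=0
    if axis is not None: t=-((axis-yaw+90)%180-90)  # tool z down: positive turn lowers world yaw
    print('shift cm',np.round(s,2),'turn deg',round(t,1),'q6',round(o['q'][5],2),'tilt',np.round(R[:,2],3),'t',o['t'])
E
cat > meas.py <<'E'
from h import *
T={'long':(sdf_cradle(.089),.646,.1715,.06,.15),'short':(sdf_cradle(.059),.637,-.1855,.05,.12),
'LA':(sdf_roller(.055),.6,.379,.2,.11),'LB':(sdf_roller(.055),.473,-.141,1.58,.115),'SA':(sdf_roller(.025),.486,.148,1.7,.078)}
C=[(.638,.005),(.515,.002),(.436,.322),(.421,-.324)]
if __name__=='__main__':
    for n in('top','side'):
        P=pts(dict(np.load(n+'1.npz')));print(n)
        for k,(f,x,y,a,r) in T.items():
            best=min((fit(P,f,x,y,b,r) for b in ([a] if 'o' in k else [a,-a])),key=lambda v:v[4]); print(k,np.round(best,1))
        for x,y in C: print('cap',np.round(fit(P,sdf_cap,x,y,0,.035,.008,False),1))
E
python3 meas.py
```

```text
top
long [645.3 169.2   3.4   3.4   2.3 722. ]
short [ 636.9 -185.5    3.5    3.4    2.1  631. ]
LA [600.9 379.   12.8  -2.1   2.8 380. ]
LB [ 4.798e+02 -1.444e+02 -8.500e+01  3.000e-01  3.900e+00  5.210e+02]
SA [498.8 150.2 -82.8   5.6   4.4 353. ]
cap [638.9   4.7  -2.8   2.6   2.7  80. ]
cap [515.1   1.6   0.    3.1   2.6  81. ]
cap [437.4 322.8 310.7   1.7   2.5  78. ]
cap [ 420.4 -325.5   -1.2    3.1    2.5   82. ]
side
long [644.6 170.2   3.9   2.5   2.2 882. ]
short [ 638.7 -186.4    3.2    2.2    2.1  432. ]
LA [601.5 378.6  13.9  -1.    1.5 956. ]
LB [ 4.808e+02 -1.412e+02  9.560e+01  3.000e-01  3.500e+00  4.560e+02]
SA [490.4 148.2  97.3   0.6   3.  461. ]
cap [6.402e+02 3.700e+00 0.000e+00 2.000e-01 1.800e+00 1.170e+02]
cap [ 5.16e+02  3.00e-01 -1.00e-01  1.20e+00  1.40e+00  1.19e+02]
cap [4.365e+02 3.215e+02 3.105e+02 4.000e-01 1.400e+00 1.720e+02]
cap [ 422.7 -324.7    2.4    0.8    2.1   89. ]
```

Both views agree to within 2–3 mm. The heights also check out: tabletop parts are about 40 mm tall and stud tops are near 65–70 mm.

Long-roller candidates in the top view are (143,180) dark, (280,214) dark and (287,260) yellow. The two dark ones fit and the yellow one is excluded. The single dark short roller is at (203,210). I'll confirm this in one crop.

```bash
python3 - <<'E'
from h import *
save(dict(np.load('top1.npz')),'crop.png',(120,140,360,290),3)
P=pts(dict(np.load('top1.npz')));Q=pts(dict(np.load('side1.npz')))
for p in(P,Q):
    p=p[p[:,0]<.522]
    print(np.round(fit(p,sdf_roller(.055),.473,-.141,1.59,.11),1),np.round(fit(p,sdf_roller(.025),.486,.148,1.7,.075),1))
go(473.5,-141.5,120,91)
E
```

```text
[ 473.4 -144.4   90.4   -0.8    2.5  406. ] [486.5 148.9  97.6  -0.8   2.5 245. ]
[ 474.8 -141.8   91.1   -0.6    1.7  361. ] [ 4.872e+02  1.476e+02  9.750e+01 -1.000e-01  1.600e+00  3.690e+02]
shift cm [ 39.42 -32.63  11.09] turn deg -70.6 q6 -0.12 tilt [-0.     0.002 -1.   ] t 0.1
```

View pics/crop.png

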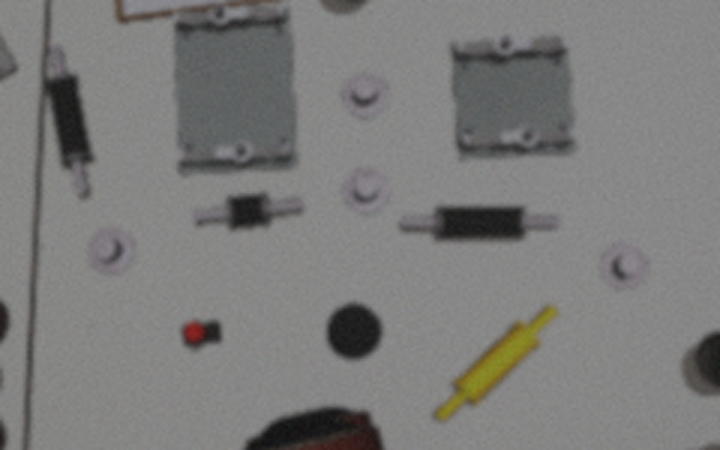

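The crop shows two dark long rollers (crop (70,120) and (480,222)), one dark short roller (250,210), and the yellow decoy at (495,365), which stays. First I pick the long roller at (474,-142).

Request:
send_rows(rows=[[7, [3.95, -3.25, 0], 0], [7, [3.95, -3.25, 0], 0], [7, [3.95, -3.25, 0], 0], [7, [3.95, -3.25, 0], 0], [7, [3.95, -3.25, 0], 0], [7, [3.95, -3.25, 0], 0], [7, [3.95, -3.25, 0], 0], [7, [3.95, -3.25, 0], 0], [7, [3.95, -3.25, 0], 0], [7, [3.95, -3.25, 0], 0]], newtons=60)

```text
t: 1.35
tool_pos: [0.4753, -0.1414, 0.2309]
tool_rot: [-3.092, -0.557, 0.0]
contact_force: [-0.2, -0.2, -0.2]
opening: 0.0701
grip_force: 0.0
```

Request:
send_rows(rows=[[7, [0, 0, 0], -10], [7, [0, 0, 0], -10], [7, [0, 0, 0], -10], [7, [0, 0, 0], -10], [7, [0, 0, 0], -10], [7, [0, 0, 0], -10], [7, [0, 0, 0], -10.5], [7, [0, 0, 5], 0], [7, [0, 0, 5], 0], [7, [0, 0, 0], 0]])

```text
t: 2.6
tool_pos: [0.4714, -0.1415, 0.1263]
tool_rot: [-2.196, -2.232, 0.005]
contact_force: [-0.5, 0.0, 0.5]
opening: 0.07
grip_force: 0.0
```

```bash
python3 -c "
from h import *
go(474,-142.5,4,91)"
```

```text
shift cm [-0.17  0.38 12.23] turn deg -0.1 q6 -0.46 tilt [-0.01   0.005 -1.   ] t 2.6
```

Request:
send_rows(rows=[[7, [-0.15, 0.3, 3], 0], [7, [0, 0, 3], 0], [7, [0, 0, 3], 0], [7, [0, 0, 2], 0], [7, [0, 0, 1.1], 0], [7, [0, 0, 0], 0], [3, [0, 0, 0], 0], [3, [0, 0, 0], 0], [3, [0, 0, 0], 0], [3, [0, 0, 0], 0]])

```text
t: 3.85
tool_pos: [0.4789, -0.1451, 0.0119]
tool_rot: [2.202, 2.238, 0.001]
contact_force: [-2.4, 0.9, 6.2]
opening: 0.0359
grip_force: 59.9
```

Request:
send_rows(rows=[[3, [0, 0, 0], 0], [3, [0, 0, 0], 0], [3, [0, 0, -3], 0], [3, [0, 0, -4], 0], [3, [0, 0, -4], 0], [3, [0, 0, 0], 0]])

```text
t: 4.6
tool_pos: [0.4804, -0.1456, 0.1242]
tool_rot: [2.198, 2.234, 0.004]
contact_force: [-0.5, 1.1, -2.4]
opening: 0.0359
grip_force: 61.5
```

```bash
python3 - <<'E'
from h import *
o=ctrl.get_obs();print(o['opening'],o['grip_force'],o['tool_pos'],o['contact_force'])
go(647.7,126.9,130,3.6)
d=grab('side');save(d,'s2.png',(180,100,420,280),2.5)
E
```

```text
0.035946560370563825 61.49324655532837 [ 0.48039291 -0.14564335  0.12418305] [-0.49222816  1.06088066 -2.43250222]
shift cm [26.97 17.18 -0.55] turn deg 87.3 q6 -0.46 tilt [ 0.008 -0.003 -1.   ] t 4.6
```

View pics/s2.png

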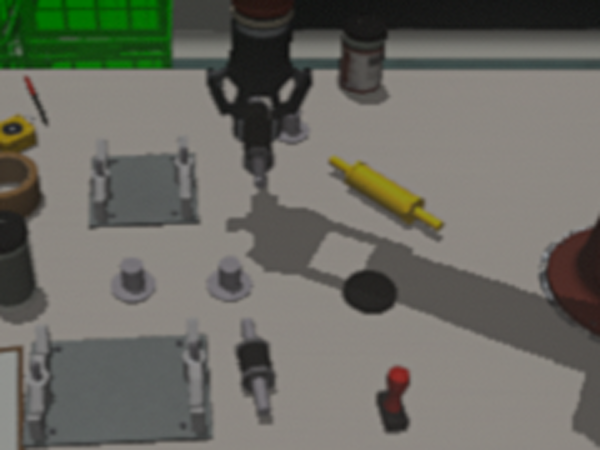

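```bash
python3 - <<'E'
from h import *
for n in('top','side'):
    P=pts(grab(n)); tx,ty,tz=ctrl.get_obs()['tool_pos']
    for s in(-1,1):
        for a,b in((.062,.078),(.078,.094)):
            u=s*(P[:,1]+.1425); m=(u>a)&(u<b)&(abs(P[:,0]-.476)<.03)&(P[:,2]>.07)&(P[:,2]<.2)
            if m.sum(): print(n,s,a,m.sum(),np.round([P[m,0].mean(),np.percentile(P[m,2],90),P[m,2].min()],4))
    m=(abs(P[:,0]-.476)<.012)&(P[:,2]>.07)&(P[:,2]<.15); print('ends',np.percentile(P[m,1],[1,99]), ctrl.get_obs()['tool_pos'])
go(647.7,126.9,130,3.6)
E
```

```text
top 1 0.062 9 [0.4786 0.1378 0.1301]
top 1 0.078 25 [0.4766 0.1408 0.1305]
ends [-0.1234456  -0.04632028] [ 0.47745317 -0.1443128   0.11952256]
side -1 0.062 2 [0.4778 0.1341 0.134 ]
side 1 0.062 17 [0.4777 0.1366 0.1306]
side 1 0.078 16 [0.4768 0.1349 0.1305]
ends [-0.21771305 -0.04181814] [ 0.47677304 -0.14398926  0.11842979]
shift cm [26.8  17.53 -1.17] turn deg 87.3 q6 -0.46 tilt [-0.003  0.001 -1.   ] t 4.75
```

Request:
send_rows(rows=[[3, [4.4, 2.9, -2], 0], [3, [4.4, 2.9, 0], 0], [3, [4.4, 2.9, 0], 0], [3, [4.4, 2.9, 0], 0], [3, [4.6, 2.9, 0], 0], [3, [4.6, 2.9, 0], 0], [3, [0, 0, 0], 10], [3, [0, 0, 0], 10], [3, [0, 0, 0], 10], [3, [0, 0, 0], 10]])

```text
t: 6.0
tool_pos: [0.6458, 0.1262, 0.1366]
tool_rot: [-2.838, -1.342, 0.008]
contact_force: [1.3, -0.6, -2.5]
opening: 0.0362
grip_force: 61.6
```

Request:
send_rows(rows=[[3, [0, 0, 0], 10], [3, [0, 0, 0], 10], [3, [0, 0, 0], 10], [3, [0, 0, 0], 10], [3, [0, 0, 0], 7.3], [3, [0, 0, 3], 0], [3, [0, 0, 0], 0], [3, [0, 0, 0], 0], [3, [0, 0, 0], 0]])

```text
t: 7.12
tool_pos: [0.6481, 0.1263, 0.1112]
tool_rot: [-3.14, -0.1, -0.002]
contact_force: [-0.1, 0.5, -2.9]
opening: 0.0357
grip_force: 61.5
```

```bash
python3 -c "
from h import *
go(645.7,126.8,29,3.6);P=pts(grab('top'));Q=pts(grab('side'))
for p in(P,Q):
  m=(abs(p[:,1]-.127)<.012)&(p[:,2]>.09)&(p[:,2]<.14)&(abs(p[:,0]-.646)<.15); print(np.percentile(p[m,0],[1,99]),m.sum())"
```

```text
shift cm [-0.25 -0.06  8.22] turn deg 0.0 q6 1.59 tilt [ 0.001  0.    -1.   ] t 7.125
[0.63500455 0.64197605] 10
[0.55694127 0.74815249] 354
```

Request:
send_rows(rows=[[3, [-0.4, -0.05, 2], 0], [3, [0, 0, 3], 0], [3, [0, 0, 2], 0], [3, [0, 0, 0.6], 0], [3, [0, 0, 0.4], 0], [3, [0, 0, 0.2], 0], [3, [0, 0, 0.2], 0], [3, [0, 0, 0], 0], [3, [0, 0, 0], 0]])

```text
t: 8.35
tool_pos: [0.6445, 0.127, 0.0278]
tool_rot: [-3.139, -0.1, -0.004]
contact_force: [-1.0, 3.2, 3.7]
opening: 0.0358
grip_force: 62.1
```

Request:
send_rows(rows=[[3, [0, 0, 0.1], 0], [3, [0, 0, 0], 0], [4.2, [0, 0, 0], 0], [5.5, [0, 0, 0], 0], [5.5, [0, 0, 0], 0], [5.5, [0, 0, -4], 0], [7, [0, 0, -5], 0], [7, [0, 0, -3], 0], [7, [0, 0, 0], 0], [7, [0, 0, 0], 0]])

```text
t: 9.6
tool_pos: [0.6426, 0.1263, 0.1437]
tool_rot: [3.14, 0.1, -0.003]
contact_force: [-0.3, -0.1, 0.2]
opening: 0.0704
grip_force: 0.0
```

```bash
cat > chk.py <<'E'
from h import *
def bay(L,cx,cy,yaw,s,b):
    "roller in bay: local x ends, y, z of journals"
    for n in('top','side'):
        p=pts(grab(n));a=np.radians(yaw);e=p-[cx/1e3,cy/1e3,0]
        l=np.c_[e[:,0]*np.cos(a)+e[:,1]*np.sin(a),-e[:,0]*np.sin(a)+e[:,1]*np.cos(a)-s*.043,e[:,2]-.015]
        q=l[(abs(l[:,0])<b+.06)&(abs(l[:,1])<.026)&(l[:,2]>-.005)&(l[:,2]<.03)]
        q=q[abs(abs(q[:,0])-L)>.010]
        f=sdf_roller(b)
        def res(v): 
            c,s_=np.cos(v[2]),np.sin(v[2]);x=q[:,0]-v[0];y=q[:,1]-v[1]
            return f(np.c_[x*c+y*s_,-x*s_+y*c,q[:,2]-v[3]-v[4]*x])*1e3
        v=least_squares(res,[0]*5,loss='soft_l1',f_scale=2,x_scale=[.01,.01,.1,.01,.1]).x
        print(n,'dx,dy mm',np.round(v[:2]*1e3,1),'yaw,pitch deg',np.round(np.degrees(v[[2,4]]),1),'dz',round(v[3]*1e3,1),len(q))
LONG=(.089,645,169.8,3.6);SHORT=(.059,637.5,-186,3.4)
E
python3 -c "
from chk import *
bay(*LONG,-1,.055);go(601,379,120,13.4)"
```

```text
top dx,dy mm [-7.9  1.4] yaw,pitch deg [14.3  3.7] dz -11.0 5
side dx,dy mm [-0.2  0.6] yaw,pitch deg [ 0.4 -0.3] dz -2.0 313
shift cm [ -2.49 -25.48   2.28] turn deg -9.8 q6 1.59 tilt [-0.004 -0.    -1.   ] t 9.7
```

Request:
send_rows(rows=[[7, [-0.5, -5.1, 0], 0], [7, [-0.5, -5.1, 0], 0], [7, [-0.5, -5.1, 0], 0], [7, [-0.5, -5.1, 0], 0], [7, [-0.5, -5.1, 0], 0], [7, [0, 0, 0], -9.8], [7, [0, 0, 3], 0], [7, [0, 0, 2], 0], [7, [0, 0, 0], 0], [7, [0, 0, 0], 0]])

```text
t: 10.95
tool_pos: [0.6026, 0.3793, 0.0955]
tool_rot: [-3.12, -0.367, -0.0]
contact_force: [-0.1, 1.0, -0.1]
opening: 0.0701
grip_force: 0.0
```

```bash
python3 -c "
from h import *
go(601,379,6,13.4)"
```

```text
shift cm [-0.16 -0.01  8.95] turn deg 0.0 q6 1.79 tilt [ 0.  0. -1.] t 10.95
```

Request:
send_rows(rows=[[7, [-0.15, 0, 3], 0], [7, [0, 0, 3], 0], [7, [0, 0, 2], 0], [7, [0, 0, 0.9], 0], [7, [0, 0, 0], 0], [7, [0, 0, 0], 0], [3, [0, 0, 0], 0], [3, [0, 0, 0], 0], [3, [0, 0, 0], 0], [3, [0, 0, 0], 0]])

```text
t: 12.2
tool_pos: [0.6016, 0.3794, 0.0075]
tool_rot: [-3.119, -0.368, -0.003]
contact_force: [-0.3, 0.2, 5.4]
opening: 0.0358
grip_force: 60.6
```

Request:
send_rows(rows=[[3, [0, 0, 0], 0], [3, [0, 0, 0], 0], [3, [0, 0, -3], 0], [3, [0, 0, -4], 0], [3, [0, 0, -4], 0], [3, [0, 0, -2], 0], [3, [0, 0, 0], 0], [3, [0, 0, 0], 0], [3, [0, 0, 0], 0]])

```text
t: 13.32
tool_pos: [0.5996, 0.3784, 0.1333]
tool_rot: [3.119, 0.367, -0.007]
contact_force: [-1.3, 0.1, -3.1]
opening: 0.0362
grip_force: 60.5
```

```bash
cat > held.py <<'E'
from h import *
def held(b,h=.014):
    "held roller vs TCP: along tool-x, across, yaw rel, height of axis above TCP"
    for n in('side','top'):
        p=pts(grab(n));o=ctrl.get_obs();R=Ro.from_rotvec(o['tool_rot']).as_matrix();l=(p-o['tool_pos'])@R
        l[:,1:]*=-1 # y flipped, z up above TCP
        q=l[(abs(l[:,0])<b+.065)&(abs(l[:,1])<.03)&(abs(l[:,2]-h)<.03)];q=q[(abs(q[:,0])>.014)]
        f=sdf_roller(b)
        def res(v):
            c,s=np.cos(v[2]),np.sin(v[2]);x=q[:,0]-v[0];y=q[:,1]-v[1]
            return f(np.c_[x*c+y*s,-x*s+y*c,q[:,2]-v[3]-v[4]*x+.02])*1e3
        v=least_squares(res,[0,0,0,h,0],loss='soft_l1',f_scale=2,x_scale=[.01,.01,.1,.01,.1]).x
        print(n,'along,across mm',np.round(v[:2]*1e3,1),'axis above TCP',round(v[3]*1e3,1),'yaw,pitch',np.round(np.degrees(v[[2,4]]),1),len(q))
E
python3 -c "
from held import *
held(.055);go(642.3,212.7,120,3.6)"
```

```text
side along,across mm [-0.5 -0.9] axis above TCP 11.4 yaw,pitch [ 0.4 -0.3] 865
top along,across mm [5.7 9.9] axis above TCP 26.2 yaw,pitch [-14.4 -19.8] 13
shift cm [ 0.26 17.12  1.44] turn deg 9.8 q6 1.79 tilt [-0.003 -0.001 -1.   ] t 13.425
```

Request:
send_rows(rows=[[3, [0.05, 4.3, 0], 0], [3, [0.05, 4.3, 0], 0], [3, [0.1, 4.3, 0], 0], [3, [0.1, 4.25, 0], 0], [3, [0, 0, 0], 9.8], [3, [0, 0, 2], 0], [3, [0, 0, 2], 0], [3, [0, 0, 0], 0], [3, [0, 0, 0], 0]])

```text
t: 14.55
tool_pos: [0.6433, 0.2134, 0.0957]
tool_rot: [3.14, 0.102, -0.001]
contact_force: [0.0, -0.2, -1.6]
opening: 0.036
grip_force: 60.9
```

```bash
python3 -c "
from held import *
held(.055);go(642.3,212.7,23,3.6)"
```

```text
side along,across mm [ 0.4 -0.8] axis above TCP 10.9 yaw,pitch [ 0.3 -0.4] 609
top along,across mm [0. 0.] axis above TCP 14.0 yaw,pitch [0. 0.] 0
shift cm [-0.2   0.06  7.41] turn deg 0.1 q6 1.72 tilt [ 0.001  0.    -1.   ] t 14.65
```

Request:
send_rows(rows=[[3, [-0.2, 0.05, 2], 0], [3, [0, 0, 2.5], 0], [3, [0, 0, 1.5], 0], [3, [0, 0, 0.6], 0], [3, [0, 0, 0.4], 0], [3, [0, 0, 0.2], 0], [3, [0, 0, 0.1], 0], [3, [0, 0, 0], 0], [3, [0, 0, 0], 0]])

```text
t: 15.78
tool_pos: [0.6422, 0.2126, 0.0241]
tool_rot: [-3.14, -0.1, -0.002]
contact_force: [0.4, 1.6, -0.8]
opening: 0.0359
grip_force: 61.1
```

Request:
send_rows(rows=[[3, [0, 0, 0.15], 0], [3, [0, 0, 0], 0], [4.2, [0, 0, 0], 0], [5.5, [0, 0, 0], 0], [5.5, [0, 0, 0], 0], [5.5, [0, 0, -4], 0], [6, [0, 0, -5], 0], [6, [0, 0, -3], 0], [6, [0, 0, 0], 0], [6, [0, 0, 0], 0]])

```text
t: 17.02
tool_pos: [0.6408, 0.212, 0.1402]
tool_rot: [3.139, 0.1, -0.004]
contact_force: [-0.5, 0.1, -0.1]
opening: 0.0604
grip_force: 0.0
```

```bash
python3 -c "
from chk import *
bay(*LONG,1,.055);go(487,148.5,120,97.6)"
```

```text
top dx,dy mm [-5.6 -5.2] yaw,pitch deg [1.7 1.8] dz -16.3 10
side dx,dy mm [-0.7  0.6] yaw,pitch deg [-0.1  0.2] dz -1.9 332
shift cm [-15.7    5.35   1.98] turn deg 86.0 q6 1.72 tilt [-0.004 -0.001 -1.   ] t 17.125
```

Request:
send_rows(rows=[[6, [-5.2, 1.8, 0], 0], [6, [-5.2, 1.8, 0], 0], [6, [-5.25, 1.75, 0], 0], [6, [0, 0, 0], -10.4], [6, [0, 0, 0], -10.4], [6, [0, 0, 0], -10.4], [6, [0, 0, 0], -10.4], [6, [0, 0, 0], -10.4], [6, [0, 0, 0], -10.4], [6, [0, 0, 0], -10.4]])

```text
t: 18.38
tool_pos: [0.4879, 0.1488, 0.14]
tool_rot: [-2.461, -1.95, 0.004]
contact_force: [-0.0, -0.3, -0.7]
opening: 0.0604
grip_force: 0.0
```

Request:
send_rows(rows=[[6, [0, 0, 0], -10.6], [6, [0, 0, 0], -10.6], [6, [0, 0, 3], 0], [6, [0, 0, 2], 0], [6, [0, 0, 0], 0], [6, [0, 0, 0], 0], [6, [0, 0, 0], 0]])

```text
t: 19.25
tool_pos: [0.4896, 0.1491, 0.0929]
tool_rot: [2.068, 2.364, 0.002]
contact_force: [-0.6, -0.5, -0.2]
opening: 0.06
grip_force: 0.0
```

```bash
python3 -c "
from h import *
go(487,148.5,6,97.6)"
```

```text
shift cm [-0.02 -0.28  8.69] turn deg 0.0 q6 0.02 tilt [ 0.002  0.    -1.   ] t 19.25
```

Request:
send_rows(rows=[[6, [0, -0.2, 3], 0], [6, [0, 0, 3], 0], [6, [0, 0, 1.8], 0], [6, [0, 0, 0.8], 0], [6, [0, 0, 0], 0], [6, [0, 0, 0], 0], [3, [0, 0, 0], 0], [3, [0, 0, 0], 0], [3, [0, 0, 0], 0], [3, [0, 0, 0], 0]])

```text
t: 20.5
tool_pos: [0.488, 0.1489, 0.007]
tool_rot: [2.067, 2.364, 0.003]
contact_force: [0.2, -0.4, 5.8]
opening: 0.0361
grip_force: 60.2
```

Request:
send_rows(rows=[[3, [0, 0, 0], 0], [3, [0, 0, -3], 0], [3, [0, 0, -5], 0], [3, [0, 0, -5], 0], [3, [0, 0, 0], 0], [3, [0, 0, 0], 0], [3, [0, 0, 0], 0]])

```text
t: 21.38
tool_pos: [0.4852, 0.1484, 0.1331]
tool_rot: [-2.066, -2.362, 0.006]
contact_force: [0.2, 0.4, -1.6]
opening: 0.0363
grip_force: 61.0
```

```bash
python3 -c "
from held import *
held(.025);go(635,-143.1,130,3.4)"
```

```text
side along,across mm [-1.2 -0.9] axis above TCP 13.0 yaw,pitch [-0.2 -0.2] 257
top along,across mm [-0.7 -0.8] axis above TCP 13.2 yaw,pitch [-0.5  0.6] 59
shift cm [-30.89  10.93   0.33] turn deg -85.8 q6 0.02 tilt [-0.004 -0.001 -1.   ] t 21.475
```

Request:
send_rows(rows=[[3, [-5.15, 1.8, 0], 0], [3, [-5.15, 1.8, 0], 0], [3, [-5.15, 1.8, 0], 0], [3, [-5.15, 1.85, 0], 0], [3, [-5.15, 1.85, 0], 0], [3, [-5.15, 1.9, 0], 0], [3, [0, 0, 0], 10.5], [3, [0, 0, 0], 10.5], [3, [0, 0, 0], 10.5], [3, [0, 0, 0], 10.5]])

```text
t: 22.72
tool_pos: [0.6364, -0.1428, 0.1341]
tool_rot: [-2.781, -1.457, 0.003]
contact_force: [-0.5, 0.3, -1.9]
opening: 0.0364
grip_force: 60.9
```

Request:
send_rows(rows=[[3, [0, 0, 0], 10.5], [3, [0, 0, 0], 10.5], [3, [0, 0, 0], 10.5], [3, [0, 0, 0], 10.5], [3, [0, 0, 0], 10.2], [3, [0, 0, 4], 0], [3, [0, 0, 0], 0], [3, [0, 0, 0], 0], [3, [0, 0, 0], 0]])

```text
t: 23.85
tool_pos: [0.6381, -0.1433, 0.0976]
tool_rot: [3.139, 0.094, 0.004]
contact_force: [-0.1, 0.2, -0.7]
opening: 0.0362
grip_force: 60.9
```

```bash
python3 -c "
from held import *
held(.025);go(636,-143,23,3.4)"
```

```text
side along,across mm [-1.5 -0.5] axis above TCP 12.6 yaw,pitch [-0.6  0.2] 192
top along,across mm [ 9.6 -8. ] axis above TCP 13.6 yaw,pitch [-11.1  -9.9] 6
shift cm [-0.21 -0.04  7.45] turn deg 0.0 q6 1.18 tilt [ 0.002 -0.001 -1.   ] t 23.95
```

Request:
send_rows(rows=[[3, [-0.15, -0.05, 2], 0], [3, [0, 0, 2.5], 0], [3, [0, 0, 1.5], 0], [3, [0, 0, 0.6], 0], [3, [0, 0, 0.4], 0], [3, [0, 0, 0.2], 0], [3, [0, 0, 0.2], 0], [3, [0, 0, 0.1], 0], [3, [0, 0, 0], 0], [3, [0, 0, 0], 0]])

```text
t: 25.2
tool_pos: [0.636, -0.1426, 0.0218]
tool_rot: [3.14, 0.095, 0.002]
contact_force: [-1.4, 2.1, 5.8]
opening: 0.036
grip_force: 61.5
```

Request:
send_rows(rows=[[4.2, [0, 0, 0], 0], [5.5, [0, 0, 0], 0], [5.5, [0, 0, 0], 0], [5.5, [0, 0, -4], 0], [6, [0, 0, -5], 0], [6, [0, 0, -3], 0], [6, [0, 0, 0], 0], [6, [0, 0, 0], 0]])

```text
t: 26.2
tool_pos: [0.6348, -0.1423, 0.1394]
tool_rot: [-3.139, -0.094, 0.003]
contact_force: [0.1, 0.0, -0.7]
opening: 0.0599
grip_force: 0.0
```

```bash
cat > caps.py <<'E'
from h import *
def caps(L):
    D={n:pts(grab(n)) for n in('top','side')}
    for x,y in L:
        for n in D: print((x,y),n,np.round(fit(D[n],sdf_cap,x/1e3,y/1e3,0,.045,.008,False),1))
E
python3 -c "
from chk import *
from caps import caps
bay(*SHORT,1,.025);caps([(639.5,4.5),(515.5,1),(437,322),(421.5,-325)]);go(639.5,4.5,120,3.4)
d=grab('top');save(d,'t3.png',(120,130,360,290),3)"
```

```text
top dx,dy mm [ 0.  -0.9] yaw,pitch deg [ 0.5 -3.5] dz -4.4 4
side dx,dy mm [ 1.1 -0.1] yaw,pitch deg [-0.9  0.1] dz -1.9 170
(639.5, 4.5) top [640.2   4.5   3.1   1.7   3.   79. ]
(639.5, 4.5) side [ 6.399e+02  3.500e+00 -1.000e-01  2.000e-01  1.700e+00  1.160e+02]
(515.5, 1) top [ 515.3    1.2 -295.4    2.6    2.6   74. ]
(515.5, 1) side [ 5.167e+02 -2.000e-01  0.000e+00  1.000e+00  1.800e+00  1.180e+02]
(437, 322) top [436.8 322.2 933.    2.9   2.6  93. ]
(437, 322) side [436.7 321.1   0.    0.    1.5 167. ]
(421.5, -325) top [ 420.  -325.5   -0.     3.6    2.5   86. ]
(421.5, -325) side [ 423.  -325.3   -0.     1.1    2.2   87. ]
shift cm [  1.39 -14.61   1.88] turn deg 0.0 q6 1.18 tilt [-0.003  0.001 -1.   ] t 26.4
```

View pics/t3.png

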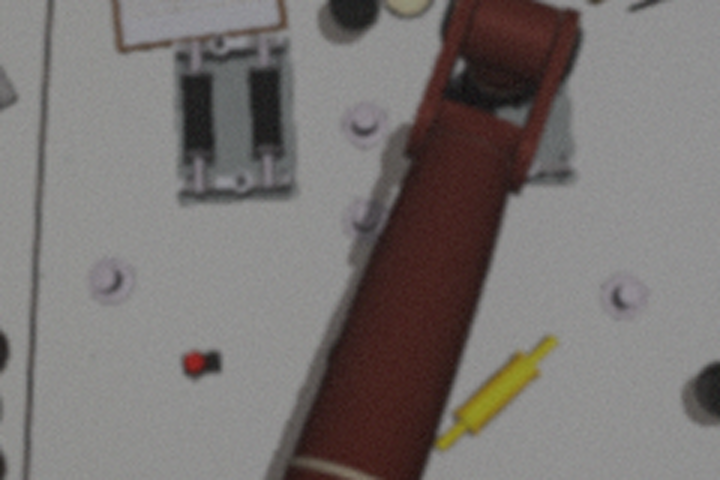

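Long rollers are seated at crop (198,115) and (267,112). The short one reads as seated in side depth, and the caps have not moved. Next, cap 1 at (640,4).

Request:
send_rows(rows=[[6, [0.4, -4.9, 0], 0], [6, [0.4, -4.85, 0], 0], [6, [0.4, -4.85, 0], 0], [6, [0, 0, 3], 0], [6, [0, 0, 2], 0], [6, [0, 0, 0], 0], [6, [0, 0, 0], 0], [6, [0, 0, 0], 0]])

```text
t: 27.45
tool_pos: [0.6397, 0.0033, 0.0922]
tool_rot: [3.14, 0.093, 0.004]
contact_force: [-0.5, 0.2, -0.1]
opening: 0.0603
grip_force: 0.0
```

```bash
python3 -c "
from h import *
go(640,4,10,3.4)"
```

```text
shift cm [ 0.02 -0.07  8.22] turn deg -0.0 q6 1.4 tilt [ 0.002 -0.    -1.   ] t 27.45
```

Request:
send_rows(rows=[[6, [0, -0.05, 3], 0], [6, [0, 0, 3], 0], [6, [0, 0, 1.5], 0], [6, [0, 0, 0.7], 0], [6, [0, 0, 0], 0], [6, [0, 0, 0], 0], [2, [0, 0, 0], 0], [2, [0, 0, 0], 0], [2, [0, 0, 0], 0], [2, [0, 0, 0], 0]])

```text
t: 28.7
tool_pos: [0.6396, 0.0044, 0.0099]
tool_rot: [3.14, 0.094, 0.003]
contact_force: [0.5, 0.5, 4.9]
opening: 0.0284
grip_force: 59.6
```

Request:
send_rows(rows=[[2, [0, 0, 0], 0], [2, [0, 0, -3], 0], [2, [0, 0, -5], 0], [2, [0, 0, -4], 0], [2, [0, 0, 0], 0], [2, [0, 0, 0], 0], [2, [0, 0, 0], 0]])

```text
t: 29.58
tool_pos: [0.6371, 0.0046, 0.1259]
tool_rot: [-3.14, -0.094, 0.007]
contact_force: [-0.3, 0.7, -1.9]
opening: 0.0285
grip_force: 59.3
```

```bash
cat > heldcap.py <<'E'
from h import *
def hc(h=-.011):
    "held cap: flange centre relative to TCP (world mm), underside height rel TCP"
    o=ctrl.get_obs();t=o['tool_pos']
    for n in('side','top'):
        p=pts(grab(n));q=p-t-[0,0,h]
        q=q[(np.hypot(q[:,0],q[:,1])<.036)&(q[:,2]>-.006)&(q[:,2]<.014)]
        if len(q)<15: print(n,len(q));continue
        v=least_squares(lambda v:sdf_cap(q-v)*1e3,[0,0,0],loss='soft_l1',f_scale=2,x_scale=.01).x
        print(n,'offs',np.round(v[:2]*1e3,1),'underside rel TCP',round((v[2]+h)*1e3,1),len(q))
E
python3 -c "
from heldcap import *
hc();go(695.8,-172.5,120,3.4)"
```

```text
side offs [ 0.3 -1.3] underside rel TCP -8.8 128
top offs [ 0.3 -1.1] underside rel TCP -8.7 25
shift cm [ 4.76 18.03  0.63] turn deg 0.0 q6 1.4 tilt [-0.004  0.    -1.   ] t 29.675
```

Request:
send_rows(rows=[[2, [1.6, 6, 0], 0], [2, [1.6, 6, 0], 0], [2, [1.5, 5.9, 0], 0], [2, [0, 0, 1], 0], [2, [0, 0, 1], 0], [2, [0, 0, 0], 0], [2, [0, 0, 0], 0], [2, [0, 0, 0], 0]])

```text
t: 30.68
tool_pos: [0.6967, -0.1706, 0.1095]
tool_rot: [3.14, 0.096, 0.001]
contact_force: [0.1, -0.2, -1.3]
opening: 0.0285
grip_force: 59.5
```

```bash
cat > stud.py <<'E'
from heldcap import *
def stud(x,y):
    for n in('side','top'):
        p=pts(grab(n));q=p[(np.hypot(p[:,0]-x/1e3,p[:,1]-y/1e3)<.012)&(p[:,2]>.050)&(p[:,2]<.073)]
        if len(q)>2:
            v=least_squares(lambda v:(np.hypot(q[:,0]-v[0],q[:,1]-v[1])-.005)*1e3,[x/1e3,y/1e3],loss='soft_l1',x_scale=.01).x
            print(n,'stud',np.round(v*1e3,1),'mean',np.round(q.mean(0)*1e3,1),len(q))
        else: print(n,len(q))
E
python3 -c "
from stud import *
hc();stud(695.8,-172.5);go(695.8,-171.5,82,3.4)"
```

```text
side offs [1.5 1.2] underside rel TCP -9.4 99
top 0
side stud [ 696.9 -170.4] mean [ 695.9 -168.6   61.1] 19
top 0
shift cm [-0.08  0.02  2.73] turn deg 0.1 q6 1.17 tilt [ 0.001 -0.    -1.   ] t 30.875
```

Request:
send_rows(rows=[[2, [-0.1, 0.05, 1.5], 0], [2, [0, 0, 1], 0], [2, [0, 0, 0.5], 0], [2, [0, 0, 0.4], 0], [2, [0, 0, 0.3], 0], [2, [0, 0, 0.3], 0], [2, [0, 0, 0], 0], [2, [0, 0, 0], 0]])

```text
t: 31.88
tool_pos: [0.6955, -0.172, 0.0691]
tool_rot: [3.14, 0.094, 0.001]
contact_force: [-0.2, -0.2, -0.4]
opening: 0.0286
grip_force: 59.5
```

Request:
send_rows(rows=[[2, [0, 0, 0.3], 0], [2, [0, 0, 0.3], 0], [2, [0, 0, 0.2], 0], [2, [0, 0, 0.2], 0], [2, [0, 0, 0], 0]])

```text
t: 32.5
tool_pos: [0.6958, -0.1723, 0.0601]
tool_rot: [3.139, 0.094, 0.002]
contact_force: [-2.1, 0.9, 5.0]
opening: 0.0282
grip_force: 60.0
```

Request:
send_rows(rows=[[2, [0, 0, 0.3], 0], [2, [0, 0, 0.2], 0], [2, [0, 0, 0.1], 0], [2, [0, 0, 0.1], 0], [2, [0, 0, 0.1], 0], [2, [0, 0, 0], 0]])

```text
t: 33.25
tool_pos: [0.696, -0.1723, 0.0539]
tool_rot: [3.139, 0.094, 0.001]
contact_force: [-6.7, 1.1, 12.5]
opening: 0.0285
grip_force: 60.9
```

Request:
send_rows(rows=[[2, [0, 0, 0.1], 0], [2, [0, 0, 0.1], 0], [2, [0, 0, 0.1], 0], [2, [0, 0, 0], 0]])

```text
t: 33.75
tool_pos: [0.6961, -0.1724, 0.0538]
tool_rot: [3.139, 0.095, 0.0]
contact_force: [-12.6, 3.4, 23.7]
opening: 0.0285
grip_force: 62.0
```

Request:
send_rows(rows=[[2, [0, 0, -0.3], 0], [3.5, [0, 0, 0], 0], [4.5, [0, 0, 0], 0], [4.5, [0, 0, 0], 0], [4.5, [0, 0, -3], 0], [5, [0, 0, -5], 0], [6, [0, 0, -1], 0], [6, [0, 0, 0], 0], [6, [0, 0, 0], 0]])

```text
t: 34.88
tool_pos: [0.6942, -0.1715, 0.1382]
tool_rot: [-3.139, -0.094, 0.005]
contact_force: [0.6, 0.6, -0.4]
opening: 0.0603
grip_force: 0.0
```

```bash
cat > capchk.py <<'E'
from h import *
def on(x,y):
    for n in('side','top'):
        p=pts(grab(n));v=fit(p,sdf_cap,x/1e3,y/1e3,0,.032,.003,False,.044);print(n,'cap at',np.round(v[:2]-[x,y],1),'dz',np.round(v[3:],1))
        m=(np.hypot(p[:,0]-x/1e3,p[:,1]-y/1e3)<.016)&(p[:,2]>.05)&(p[:,2]<.12);print('  hub top z',np.round(np.percentile(p[m,2],[80,90,97])*1e3,1) if m.sum()>3 else m.sum())
E
python3 -c "
from capchk import on
from caps import caps
from h import go
on(695.8,-172.5);caps([(515.5,1),(437,322),(421.5,-325)]);go(516,1,100,3.4)"
```

```text
side cap at [ 0.1 -0.2] dz [  0.3   1.5 175. ]
  hub top z [84.2 84.9 86.5]
top cap at [0. 0.] dz [ 0. nan  0.]
  hub top z 0
(515.5, 1) top [513.3   2.7   0.    3.1   2.8  80. ]
(515.5, 1) side [ 5.169e+02  8.000e-01 -0.000e+00  5.000e-01  1.800e+00  1.150e+02]
(437, 322) top [437.3 322.8   0.6   2.7   2.4  83. ]
(437, 322) side [4.366e+02 3.216e+02 0.000e+00 1.000e-01 1.400e+00 1.740e+02]
(421.5, -325) top [ 420.2 -326.2    0.     2.8    2.5   93. ]
(421.5, -325) side [ 422.1 -325.3  305.     2.1    2.1   95. ]
shift cm [-16.78 -18.31   3.95] turn deg 0.0 q6 1.16 tilt [-0.003  0.001 -1.   ] t 35.075
  return _methods._mean(a, axis=axis, dtype=dtype,
  ret = ret.dtype.type(ret / rcount)
```

Request:
send_rows(rows=[[6, [-4.2, -4.6, 0], 0], [6, [-4.2, -4.6, 0], 0], [6, [-4.2, -4.6, 0], 0], [6, [-4.2, -4.5, 0], 0], [6, [0, 0, 3], 0], [6, [0, 0, 2], 0], [6, [0, 0, 0], 0], [6, [0, 0, 0], 0], [6, [0, 0, 0], 0]])

```text
t: 36.2
tool_pos: [0.5177, 0.0004, 0.092]
tool_rot: [3.14, 0.094, 0.003]
contact_force: [-0.1, 0.8, 0.4]
opening: 0.0596
grip_force: 0.0
```

```bash
python3 -c "
from h import *
go(516,1.5,10,3.4)"
```

```text
shift cm [-0.18 -0.13  8.2 ] turn deg 0.0 q6 1.37 tilt [ 0.002 -0.    -1.   ] t 36.2
```

Request:
send_rows(rows=[[6, [-0.15, -0.1, 3], 0], [6, [0, 0, 3], 0], [6, [0, 0, 1.5], 0], [6, [0, 0, 0.7], 0], [6, [0, 0, 0], 0], [6, [0, 0, 0], 0], [2, [0, 0, 0], 0], [2, [0, 0, 0], 0], [2, [0, 0, 0], 0], [2, [0, 0, 0], 0]])

```text
t: 37.45
tool_pos: [0.516, 0.0014, 0.0097]
tool_rot: [3.14, 0.094, 0.003]
contact_force: [-1.3, 0.4, 6.2]
opening: 0.0281
grip_force: 59.6
```

Request:
send_rows(rows=[[2, [0, 0, 0], 0], [2, [0, 0, -3], 0], [2, [0, 0, -5], 0], [2, [0, 0, -4], 0], [2, [0, 0, 0], 0], [2, [0, 0, 0], 0], [2, [0, 0, 0], 0]])

```text
t: 38.33
tool_pos: [0.5136, 0.0017, 0.1264]
tool_rot: [-3.139, -0.094, 0.006]
contact_force: [0.4, -0.1, -0.2]
opening: 0.0284
grip_force: 59.2
```

```bash
python3 -c "
from heldcap import *
hc();go(556.8,154.8,108,3.6)"
```

```text
side offs [-0.3  4.3] underside rel TCP -8.8 131
top offs [-7.5  1.7] underside rel TCP -8.4 51
shift cm [  5.2  -15.03   1.89] turn deg -0.2 q6 1.37 tilt [-0.003  0.001 -1.   ] t 38.425
```

Request:
send_rows(rows=[[2, [1.7, -5, 0], 0], [2, [1.7, -5, 0], 0], [2, [1.7, -5, 0], 0], [2, [0, 0, 1], 0], [2, [0, 0, 0.8], 0], [2, [0, 0, 0], 0], [2, [0, 0, 0], 0], [2, [0, 0, 0], 0]])

```text
t: 39.42
tool_pos: [0.5573, 0.1537, 0.1113]
tool_rot: [-3.14, -0.093, -0.001]
contact_force: [-0.0, 0.2, -0.1]
opening: 0.0281
grip_force: 59.5
```

```bash
python3 -c "
from stud import *
hc();stud(556.8,154.2);go(556.8,154.8,82,3.6)
d=grab('side');save(d,'s4.png',(190,160,350,280),5)"
```

```text
side offs [ 0.4 -1. ] underside rel TCP -8.9 168
top offs [-3.2  2.2] underside rel TCP -7.2 41
side stud [558.3 156.9] mean [558.4 158.5  61.1] 25
top 0
shift cm [-0.04 -0.07  2.91] turn deg -0.2 q6 1.65 tilt [ 0.001  0.    -1.   ] t 39.625
```

View pics/s4.png

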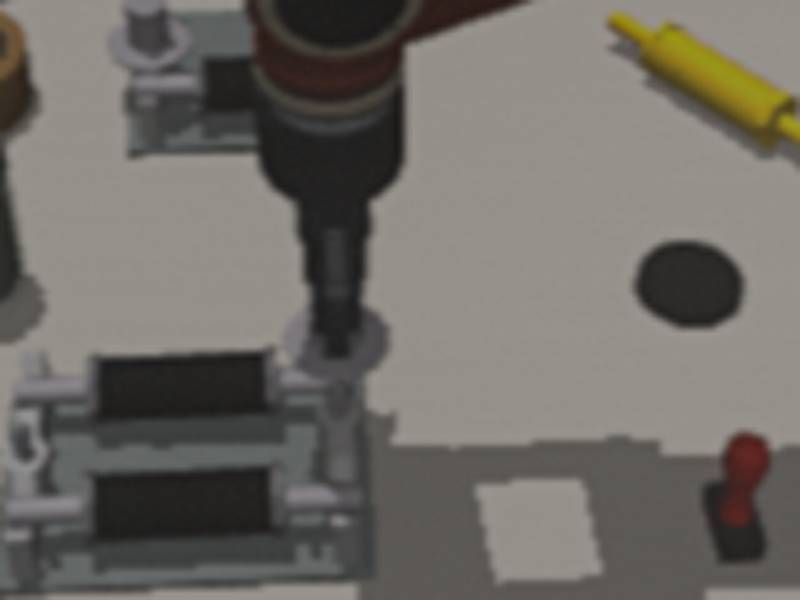

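Both long rollers are seated (crop (180,380) and (180,500)), and the held cap at (336,345) is above the stud at (342,395). Lowering now.

Request:
send_rows(rows=[[2, [0, -0.1, 1.5], 0], [2, [0, 0, 1], 0], [2, [0, 0, 0.6], 0], [2, [0, 0, 0.4], 0], [2, [0, 0, 0.3], 0], [2, [0, 0, 0.3], 0], [2, [0, 0, 0], 0], [2, [0, 0, 0], 0]])

```text
t: 40.67
tool_pos: [0.5572, 0.1553, 0.0701]
tool_rot: [-3.14, -0.094, -0.001]
contact_force: [0.0, 0.3, -1.0]
opening: 0.0281
grip_force: 59.5
```

Request:
send_rows(rows=[[2, [0, 0, 0.3], 0], [2, [0, 0, 0.3], 0], [2, [0, 0, 0.2], 0], [2, [0, 0, 0.2], 0], [2, [0, 0, 0.2], 0], [2, [0, 0, 0.2], 0], [2, [0, 0, 0], 0]])

```text
t: 41.55
tool_pos: [0.5574, 0.1554, 0.0569]
tool_rot: [-3.14, -0.094, -0.001]
contact_force: [-2.2, -0.3, 5.4]
opening: 0.0284
grip_force: 60.2
```

Request:
send_rows(rows=[[2, [0, 0, 0.2], 0], [2, [0, 0, 0.1], 0], [2, [0, 0, 0.1], 0], [2, [0, 0, 0], 0]])

```text
t: 42.05
tool_pos: [0.5576, 0.1555, 0.0537]
tool_rot: [-3.14, -0.095, -0.001]
contact_force: [-4.0, -0.7, 9.6]
opening: 0.0274
grip_force: 60.7
```

Request:
send_rows(rows=[[2, [0, 0, 0.1], 0], [2, [0, 0, 0.1], 0], [2, [0, 0, 0], 0]])

```text
t: 42.42
tool_pos: [0.5577, 0.1555, 0.0537]
tool_rot: [3.14, 0.095, -0.0]
contact_force: [-9.7, -1.6, 19.7]
opening: 0.028
grip_force: 61.9
```

Request:
send_rows(rows=[[2, [0, 0, 0.1], 0], [2, [0, 0, 0], 0]])

```text
t: 42.68
tool_pos: [0.5577, 0.1555, 0.0536]
tool_rot: [3.14, 0.095, -0.001]
contact_force: [-12.8, -1.7, 24.5]
opening: 0.0281
grip_force: 62.4
```

Request:
send_rows(rows=[[2, [0, 0, -0.4], 0], [3.5, [0, 0, 0], 0], [4.5, [0, 0, 0], 0], [4.5, [0, 0, 0], 0], [4.5, [0, 0, -3], 0], [5, [0, 0, -5], 0], [6, [0, 0, -1], 0], [6, [0, 0, 0], 0], [6, [0, 0, 0], 0]])

```text
t: 43.8
tool_pos: [0.5558, 0.1551, 0.1407]
tool_rot: [3.14, 0.094, -0.005]
contact_force: [-0.0, 0.5, -0.5]
opening: 0.0602
grip_force: 0.0
```

```bash
python3 -W ignore -c "
from capchk import on
from caps import caps
from h import go
on(556.8,154.5);caps([(437,322),(421.5,-325)]);go(437,322,100,3.6)"
```

```text
side cap at [1.1 0.4] dz [  1.1   1.3 288. ]
  hub top z [84.7 85.6 86.3]
top cap at [-0.1  5. ] dz [ 0.3  2.3 44. ]
  hub top z [85.4 86.9 88.7]
(437, 322) top [437.8 322.3 311.    4.    2.7  91. ]
(437, 322) side [4.365e+02 3.212e+02 3.110e+02 2.000e-01 1.400e+00 1.680e+02]
(421.5, -325) top [ 419.4 -326.    -1.     3.     2.6   89. ]
(421.5, -325) side [ 423.  -322.9    0.     9.4    1.1   16. ]
shift cm [-10.89 -17.37   4.15] turn deg -0.2 q6 1.65 tilt [-0.002 -0.    -1.   ] t 44.0
```

Flush. Next, cap 3.

Request:
send_rows(rows=[[6, [-2.75, -4.35, 0], 0], [6, [-2.75, -4.35, 0], 0], [6, [-2.75, -4.35, 0], 0], [6, [-2.75, -4.35, 0], 0], [6, [0, 0, 3], 0], [6, [0, 0, 2], 0], [6, [0, 0, 0], 0], [6, [0, 0, 0], 0], [6, [0, 0, 0], 0]])

```text
t: 45.12
tool_pos: [0.4378, 0.3224, 0.0941]
tool_rot: [-3.139, -0.093, -0.003]
contact_force: [-0.4, -0.0, -0.0]
opening: 0.0605
grip_force: 0.0
```

```bash
python3 -c "
from h import *
go(437,322.5,10,3.6)"
```

```text
shift cm [-0.1  -0.    8.41] turn deg -0.2 q6 2.01 tilt [ 0.002  0.001 -1.   ] t 45.125
```

Request:
send_rows(rows=[[6, [-0.1, 0, 3], 0], [6, [0, 0, 3], 0], [6, [0, 0, 1.7], 0], [6, [0, 0, 0.7], 0], [6, [0, 0, 0], 0], [6, [0, 0, 0], 0], [2, [0, 0, 0], 0], [2, [0, 0, 0], 0], [2, [0, 0, 0], 0], [2, [0, 0, 0], 0]])

```text
t: 46.38
tool_pos: [0.4365, 0.3228, 0.0099]
tool_rot: [-3.139, -0.094, -0.003]
contact_force: [-0.1, -0.1, 5.5]
opening: 0.0289
grip_force: 59.5
```

Request:
send_rows(rows=[[2, [0, 0, 0], 0], [2, [0, 0, -3], 0], [2, [0, 0, -5], 0], [2, [0, 0, -4], 0], [2, [0, 0, 0], 0], [2, [0, 0, 0], 0], [2, [0, 0, 0], 0]])

```text
t: 47.25
tool_pos: [0.4344, 0.3216, 0.1264]
tool_rot: [3.138, 0.094, -0.006]
contact_force: [-0.2, 0.2, -1.9]
opening: 0.0287
grip_force: 59.3
```

```bash
python3 -c "
from heldcap import *
hc();go(733.6,186.1,128,3.6)"
```

```text
side offs [ 0.6 -0.1] underside rel TCP -9.3 191
top 6
shift cm [29.02 15.34 -0.18] turn deg -0.2 q6 2.01 tilt [-0.003 -0.002 -1.   ] t 47.35
```

Request:
send_rows(rows=[[2, [4.8, 2.55, 0], 0], [2, [4.8, 2.55, 0], 0], [2, [4.8, 2.55, 0], 0], [2, [4.8, 2.55, 0], 0], [2, [4.8, 2.55, 0], 0], [2, [4.85, 2.6, 0], 0], [2, [0, 0, 1.5], 0], [2, [0, 0, 0], 0], [2, [0, 0, 0], 0], [2, [0, 0, 0], 0]])

```text
t: 48.6
tool_pos: [0.7323, 0.1874, 0.1146]
tool_rot: [-3.14, -0.096, -0.001]
contact_force: [0.6, -0.1, -1.3]
opening: 0.0286
grip_force: 59.3
```

```bash
python3 -c "
from stud import *
hc();stud(733.2,185.4);go(733.6,186.1,82,3.6)"
```

```text
side offs [ 0.8 -1.5] underside rel TCP -9.0 161
top 0
side stud [734.7 187.1] mean [733.2 190.4  60.5] 26
top 0
shift cm [0.07 0.08 3.25] turn deg -0.1 q6 1.66 tilt [ 0.001  0.    -1.   ] t 48.8
```

Request:
send_rows(rows=[[2, [0.1, 0.05, 1.5], 0], [2, [0, 0, 1.3], 0], [2, [0, 0, 0.6], 0], [2, [0, 0, 0.4], 0], [2, [0, 0, 0.3], 0], [2, [0, 0, 0.3], 0], [2, [0, 0, 0], 0], [2, [0, 0, 0], 0]])

```text
t: 49.8
tool_pos: [0.7337, 0.1863, 0.0697]
tool_rot: [-3.14, -0.095, 0.001]
contact_force: [-0.8, 2.5, -1.2]
opening: 0.0287
grip_force: 59.4
```

Request:
send_rows(rows=[[2, [0, 0, 0.3], 0], [2, [0, 0, 0.3], 0], [2, [0, 0, 0.2], 0], [2, [0, 0, 0.2], 0], [2, [0, 0, 0.2], 0], [2, [0, 0, 0.2], 0], [2, [0, 0, 0], 0]])

```text
t: 50.68
tool_pos: [0.7339, 0.1866, 0.0572]
tool_rot: [-3.139, -0.095, 0.0]
contact_force: [-4.9, 2.1, 6.4]
opening: 0.029
grip_force: 60.1
```

Request:
send_rows(rows=[[2, [0, 0, 0.2], 0], [2, [0, 0, 0.1], 0], [2, [0, 0, 0.1], 0], [2, [0, 0, 0], 0]])

```text
t: 51.18
tool_pos: [0.7338, 0.1866, 0.0539]
tool_rot: [-3.139, -0.095, 0.001]
contact_force: [-7.2, 2.7, 9.7]
opening: 0.0285
grip_force: 60.4
```

Request:
send_rows(rows=[[2, [0, 0, 0.1], 0], [2, [0, 0, 0.1], 0], [2, [0, 0, 0], 0]])

```text
t: 51.55
tool_pos: [0.734, 0.1867, 0.0538]
tool_rot: [-3.14, -0.095, 0.001]
contact_force: [-12.1, 1.6, 16.6]
opening: 0.0286
grip_force: 61.1
```

Flush at 53.8, the same as the others. Releasing, backing away and taking a final look.

Request:
send_rows(rows=[[2, [0, 0, 0.1], 0], [2, [0, 0, -0.4], 0], [3.5, [0, 0, 0], 0], [4.5, [0, 0, 0], 0], [4.5, [0, 0, 0], 0], [4.5, [0, 0, -3], 0], [5, [0, 0, -5], 0], [6, [0, 0, -5], 0], [6, [-4, 0, -5], 0], [6, [-6, 0, 0], 0]])

```text
t: 52.8
tool_pos: [0.638, 0.1801, 0.2386]
tool_rot: [-3.139, -0.093, -0.019]
contact_force: [-0.0, 0.0, -0.3]
opening: 0.0597
grip_force: 0.0
```

Request:
send_rows(rows=[[6, [-6, 0, 0], 0], [6, [-6, 0, 0], 0], [6, [-6, 0, 0], 0], [6, [-5, -5, 0], 0], [6, [0, -6, 0], 0], [6, [0, -6, 0], 0], [6, [0, -6, 0], 0], [6, [0, 0, 0], 0], [6, [0, 0, 0], 0]])

```text
t: 53.92
tool_pos: [0.3979, 0.3902, 0.2314]
tool_rot: [3.139, 0.095, 0.0]
contact_force: [0.2, 0.2, 0.4]
opening: 0.0603
grip_force: 0.0
```

```bash
python3 -W ignore -c "
from capchk import on
from chk import *
for s in((733.2,185.8),(556.8,154.5),(695.8,-172.5)): on(*s)
bay(*LONG,1,.055);bay(*LONG,-1,.055);bay(*SHORT,1,.025)
save(grab('side'),'s5.png',(150,110,400,290),3);save(grab('top'),'t5.png',(120,110,360,290),3)"
```

```text
side cap at [1.  0.3] dz [  0.7   1.4 293. ]
  hub top z [84.1 85.1 86.2]
top cap at [1.7 0.7] dz [  2.1   1.9 148. ]
  hub top z [85.9 87.3 89.6]
side cap at [0.8 0.2] dz [  1.3   1.3 288. ]
  hub top z [84.9 85.7 86.4]
top cap at [-0.2  1.3] dz [  2.4   2.  161. ]
  hub top z [85.5 86.7 89.6]
side cap at [ 0.3 -0.7] dz [  0.4   1.5 177. ]
  hub top z [83.4 84.5 85.6]
top cap at [-0.3 -1.4] dz [  1.5   2.2 140. ]
  hub top z [83.1 85.  87.9]
top dx,dy mm [-3.4  1. ] yaw,pitch deg [1.1 1.2] dz -5.3 164
side dx,dy mm [-2.2  0.9] yaw,pitch deg [0.1 0.4] dz -2.8 344
top dx,dy mm [-0.2  0. ] yaw,pitch deg [ 0.4 -0.3] dz -6.0 161
side dx,dy mm [5.1 0.7] yaw,pitch deg [ 0.5 -0.2] dz -2.4 273
top dx,dy mm [0.3 0. ] yaw,pitch deg [-0.1  1.6] dz -5.4 126
side dx,dy mm [3.5 0.2] yaw,pitch deg [-0.7  0.4] dz -3.5 186
```

View pics/s5.png

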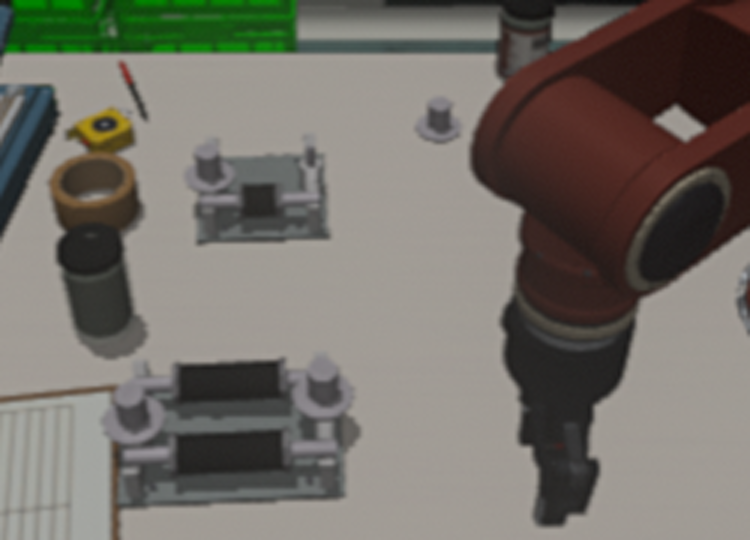

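View pics/t5.png

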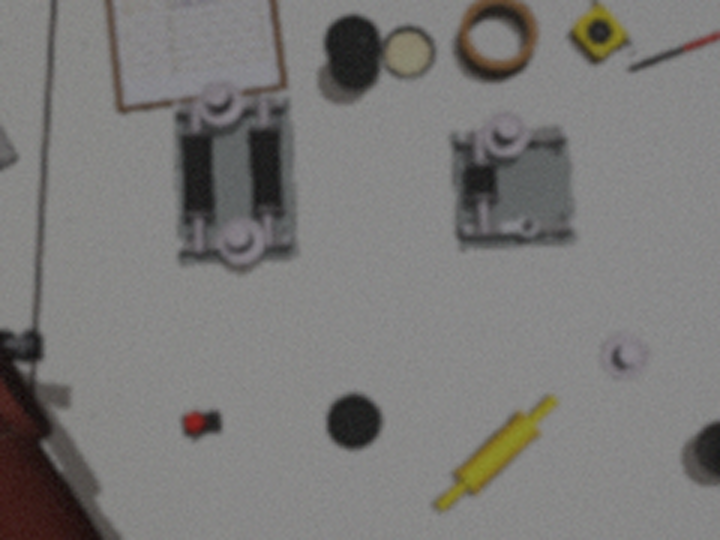

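Both views agree:
- **Rollers:** all three are seated and centred.
- **Caps:** the three used caps are flush, at side crop (323,380), (133,410) and (208,165).
- **Left alone:** the empty short place has a bare stud, the fourth cap is aside at (438,120), and the jars have not moved.

```bash
python3 -c "
from station import ctrl
print(ctrl.finish_job())"
```

```text
the job is handed in; nothing more can be done
None
```

I handed the job in at about 54 s of the 210 s limit; the system returned no verdict. By my last camera check, both long rollers and the one short roller lie in their cradles under flush caps, with the spare stud bare, the fourth cap aside and the jars not touched.

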